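# Load the caul bed from the turntable and lock the press pressure

### The job

Lift all the clamping cauls (plain softwood blocks) off the free-spinning turntable and seat each flat and square, right down in a pocket of its own, in the wooden caul bed. Only then draw the press regulator's steel lock fork all the way back from the knob, turn the knob until its pointer stands at the brass marker on the dial (leave the marker alone), and slide the lock fork fully home again without disturbing the setting. Finish with the turntable standing still, and leave the wax tin and the small turned wooden knob where they are.

Things in the scene. Friction and masses are not known exactly. Their poses are not given: they have to be found in the camera images.
- caul_a_mid (a point): centre of a plain softwood clamping caul, a solid block 40 x 55 x 32 mm (x, y, z of this frame; z is its height, so it spans 16 mm above and below this point). It stands on the turntable at the start, in any yaw; 3 to 5 of the cauls a to e are there, all alike, the rest are absent. About 50 g. Take it across the 40 mm width.
- caul_b_mid (a point): centre of a plain softwood clamping caul, a solid block 40 x 55 x 32 mm (x, y, z of this frame; z is its height, so it spans 16 mm above and below this point). It stands on the turntable at the start, in any yaw; 3 to 5 of the cauls a to e are there, all alike, the rest are absent. About 50 g. Take it across the 40 mm width.
- caul_c_mid (a point): centre of a plain softwood clamping caul, a solid block 40 x 55 x 32 mm (x, y, z of this frame; z is its height, so it spans 16 mm above and below this point). It stands on the turntable at the start, in any yaw; 3 to 5 of the cauls a to e are there, all alike, the rest are absent. About 50 g. Take it across the 40 mm width.
- caul_d_mid (a point): centre of a plain softwood clamping caul, a solid block 40 x 55 x 32 mm (x, y, z of this frame; z is its height, so it spans 16 mm above and below this point). It stands on the turntable at the start, in any yaw; 3 to 5 of the cauls a to e are there, all alike, the rest are absent. About 50 g. Take it across the 40 mm width.
- caul_e_mid (a point): centre of a plain softwood clamping caul, a solid block 40 x 55 x 32 mm (x, y, z of this frame; z is its height, so it spans 16 mm above and below this point). It stands on the turntable at the start, in any yaw; 3 to 5 of the cauls a to e are there, all alike, the rest are absent. About 50 g. Take it across the 40 mm width.
- turntable: fixed foot of the turntable; origin on the bench under the middle of the disc. The plywood disc is 290 mm across, its top 45 mm above the bench; a caul's centre there is 61 mm above the bench
- turntable_disc (a joint): turn of the disc about its upright axis (rad). It spins freely with next to no friction, has no motor or brake, and gives way to any sideways push
- caul_bed: fixed wooden jig, 170 x 250 x 24 mm, origin under its centre, x and y along its edges, top 24 mm above the bench. Six rectangular pockets, open at the top, 46 mm (along x) by 61 mm (along y), 12 mm deep, in three rows of two, 85 mm apart in x and 78 mm in y. A caul fits with 3 mm play on each side, its 40 mm width along the bed's x, and stands 20 mm proud
- pocket_0 (a point): middle of the floor of one pocket (12 mm above the bench); a seated caul has its centre 16 mm above this point
- pocket_1 (a point): middle of the floor of one pocket (12 mm above the bench); a seated caul has its centre 16 mm above this point
- pocket_2 (a point): middle of the floor of one pocket (12 mm above the bench); a seated caul has its centre 16 mm above this point
- pocket_3 (a point): middle of the floor of one pocket (12 mm above the bench); a seated caul has its centre 16 mm above this point
- pocket_4 (a point): middle of the floor of one pocket (12 mm above the bench); a seated caul has its centre 16 mm above this point
- pocket_5 (a point): middle of the floor of one pocket (12 mm above the bench); a seated caul has its centre 16 mm above this point
- press_regulator: fixed grey housing of the press's regulator, 100 (x) x 210 (y) x 34 mm, origin under its centre. The knob's upright axis stands at y = +50 mm; the lock fork slides along y between two steel guides on the -y half
- pressure_knob (a joint): angle of the knob about its upright axis, anticlockwise seen from above (rad); at 0 the pointer looks along the housing's +y. Stops at -2.3 and 2.3; turns stiffly (0.06 N m) and stays where it is left
- marker_ring (a joint): angle of the brass marker on the dial, measured the same way: the knob is set when its angle equals this. The ring is very stiff (1 N m) and is not to be turned
- knob_grip (a point): on the knob's axis at mid-height of its black bar grip, 72 mm above the bench; the bar is 14 mm thick, 50 mm long along the knob's y (the pointer's direction) and 32 mm tall (56 to 88 mm above the bench), over a round collar 38 mm across
- knob_pointer (a point): tip of the knob's aluminium pointer, 37 mm from the axis
- marker (a point): tip of the brass marker (a post 51 mm high above the bench at the edge of the dial, 43 mm from the axis) where the pointer must stand, 38 mm from the axis
- lock_fork (a joint): travel of the steel lock fork along the housing's +y towards the knob (m): 0.040 fully home with its two prongs round the knob's collar (as at the start, within 3 mm), 0 drawn all the way back, where it clears the collar; a stop at either end. 2 N of friction; stays where it is left
- lock_tab (a point): centre of the top of the fork's black tab, 12 mm wide (housing's x), 24 mm long (housing's y), 26 mm tall, its top 72 mm above the bench; pinch it across the 12 mm or push its end. Fully home, the tab's middle is 68 mm from the knob's axis
- wax_tin: round flat tin, 74 mm across, 33 mm high; bystander; origin at the middle of its underside
- turned_knob: small turned wooden knob standing on its flat, 34 mm across, 42 mm high; bystander; origin at the middle of its underside
There are look-alikes about, which are no part of the job. Leave any purple or turquoise look-alike of the part that bears caul_e_mid alone.

How it is judged:
By the outcome, as a careful person would: the job done as asked, in the order asked, and still so for the second after the job is handed in, with the robot touching nothing.
Of caul_a, caul_b, caul_c, caul_d, caul_e only 3 to 5 are there at a start; the rules pass over those that are not, and their reading is None.
At some moment in a run one of caul_a, caul_b, caul_c, caul_d, caul_e may be knocked a few centimetres aside while the robot is not near it.
Once in a run the grip may slacken for a moment while it holds something.
It also fails if it takes over 210 s, if anything falls off the work surface, if the arm or the gripper's body presses on something with over 40 N, if the wrist force passes 120 N, or if a joint passes its speed limit or range.

### The arm

A 6-joint arm with a two-finger parallel gripper is mounted at the origin on a cart in front of the work surface, level with it; the furniture and walls round the work are solid. World frame = base frame: x ahead of the robot, y to its left, z up, the work surface at z = 0. Lengths are in m, angles in rad, forces in N, time in s.
With the tool pointing down it reaches from about 0.35 to 0.85 m from the base axis. Payload 8.1 kg.
Tool frame: the origin (TCP) lies on the centre line of the jaws, within the pads' length; the fingertips stand 17 mm ahead of it and the grasp point (between the pads) lies 2 mm behind it; z points along the fingers, y is the line along which they close (so a half turn about z gives the same grasp; the last joint's range is limited). The gripper opens to 93 mm and grips with 3 to 60 N. Pads are 15 mm wide; open, the fingers measure 128 mm over their backs; the gripper's body (75 mm by 188 mm) begins 65 mm behind the grasp point.
Start: joints at [-1.311, 0.13, 1.488, -0, 1.523, -0.085], TCP at [0.203, -0.565, 0.236] pointing down, gripper open.
Joint ranges: [-2.96, 2.96], [-0.89, 2.26], [0.02, 2.5], [-1.34, 4.48], [0, 2.73], [-2.66, 2.66]. Speed limits (rad/s): [2.39, 2.39, 2.79, 3.14, 3.14, 3.14].

### API

Orientations are given as a rotation vector (axis times angle).
In Python, from plant import status, eyes, robot gives the robot as it stands. The module is installed in compiled form; this text tells all that it offers.
- The arm moves only by the tool servo_tool, never from a script. Its argument "plan" is text: rows parted by semicolons, each of 4 numbers parted by spaces: the shift along the tool's x, y, z in m, then the turn about the tool's z in degrees. A call has 1 to 12 rows; each row is the pose to reach, as a shift and turn from the pose commanded when the call began, along the tool's axes at that moment; what a row does not reach only later rows make up. A row lasts 1/12 s, in which the tool goes at most 41.7 mm and 7.16 degrees, less where a joint would pass 70% of its speed; a pose out of reach is approached as far as the arm can. A call with a gripper value outside its range is refused whole. "grip" is the closure, from -1 (fully open) to 1 (shut), set as the call begins (left out, the last holds). The fingers move at their own pace and stop on an object; "grip_force" is the grip in N (left out, the last holds). Time passes only in rows, so rows that repeat a pose let the fingers close. It gives the time, the measured TCP pose, the force, the opening and the grip force at its end, in the units of the state.
- status.read_state(): the state, without advancing time (a new reading comes with each control period).
- eyes.read_camera(name): name is "scene" or "top"; returns a dict with "image" (420x560x3 uint8, blue, green, red), "fovy" (degrees; the focal length in pixels is half the picture's height over the tangent of half this angle, whatever the lens; pixels are square), "cx", "cy" (the principal point, pixels), "world_from_camera" (4x4, takes a point from camera to world coordinates). Camera axes: x right, y down, z forward; pixel columns grow to the right and rows downward; lengths in m; the calibration is good to about 2 mm. A picture is of the moment at which its call begins. There is no depth.
- robot.close_job(): hands the job in; it is judged then, once.
The state is a dict: "t": time; "q": joint angles; "dq": joint speeds; "joint_torque": joint torques, N m; "tool_pos": TCP position; "orientation": TCP orientation; "force": force on the tool from outside, world axes, zero at the start; "wrist_torque": the same for the moment, N m; "opening": finger opening in m; "gripper_force": force on a finger pad.
Only numpy, scipy, OpenCV 4.12 (cv2) and the standard library are available. Lean on these libraries where they do the work, as an engineer would, in place of code of your own. Each camera call takes 0.05 s, during which the arm holds its last target. There are 200 camera calls.

## Working session

There is one attempt and no reset: what is moved stays moved. The work goes in short steps, Python scripts to look and compute and a tool call to move; the robot and the scene stay as the last step left them, time stands still between calls to the robot, and variables do not carry over. Pictures are saved under pics/ and viewed, at most 14 in all, crops included, and the job is handed in when it is done.

Besides the shell and the picture viewer there is one more tool, called after "Request:" as name(argument=value, ...) on one line, values as JSON. servo_tool: Moves the arm, as the interface text tells. Its arguments: {"type":"object","properties":{"plan":{"type":"string"},"grip":{"type":"number"},"grip_force":{"type":"number"}},"required":["plan"]}

```bash
mkdir -p pics
python3 - <<'E'
from plant import status, eyes, robot
import cv2,numpy as np
print(status.read_state())
for n in("scene","top"):
    c=eyes.read_camera(n); print(n,c["fovy"],c["cx"],c["cy"],np.round(c["world_from_camera"],4).tolist())
    cv2.imwrite(f"pics/{n}0.png",c["image"])
E
```

```text
{'t': 0.0, 'q': array([-1.31145155e+00,  1.31135687e-01,  1.48931965e+00, -4.93881042e-06,
        1.52298458e+00, -8.53701701e-02]), 'dq': array([-0.00053036,  0.00018474, -0.00020363, -0.00077379, -0.00078942,
        0.00012323]), 'joint_torque': array([-7.60952280e-04, -5.59836459e+01, -4.91768754e+01,  7.67340674e-02,
        3.49327130e-02, -1.42494864e-04]), 'tool_pos': array([ 0.20265121, -0.56415476,  0.23458047]), 'orientation': array([-3.09323160e+00, -5.38484834e-01,  2.59657529e-04]), 'force': array([ 0.03160929, -0.07568666, -0.92808298]), 'wrist_torque': array([-0.01498634, -0.00727707, -0.01015057]), 'gripper_force': 0.0, 'opening': 0.09301879898436548}
scene 50.81775884980271 283.7457888590326 197.5981279870172 [[-0.5219, -0.6112, 0.595, -0.271], [-0.853, 0.3732, -0.3648, 0.61], [0.0009, -0.6979, -0.7162, 1.0495], [0.0, 0.0, 0.0, 1.0]]
top 52.76631274279581 286.95017916664017 199.93919512455818 [[0.0048, -0.9985, 0.0544, 0.4593], [-1.0, -0.0046, 0.0039, 0.0956], [-0.0036, -0.0544, -0.9985, 1.4742], [0.0, 0.0, 0.0, 1.0]]
```

View pics/top0.png

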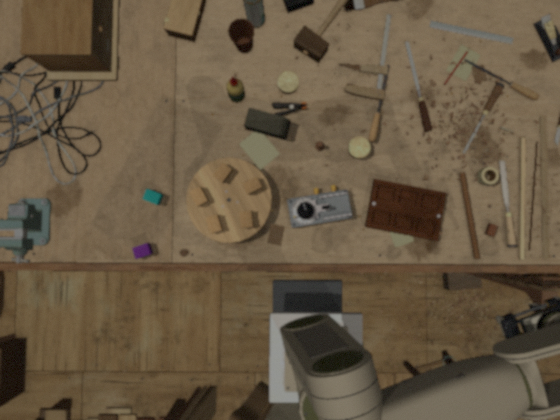

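View pics/scene0.png

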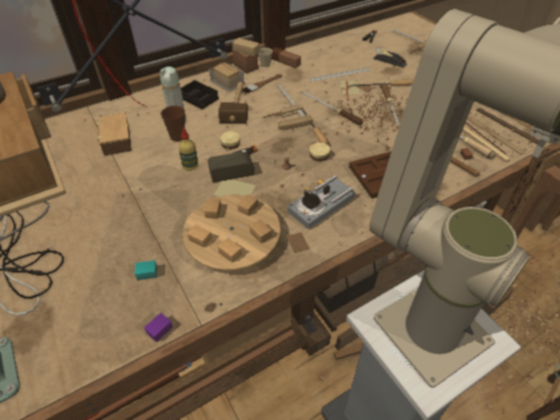

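The top view shows the disc at (231,201) with five wood-coloured cauls at about (227,172), (254,183), (203,197), (249,212), (213,220). The regulator is at (320,209) and the bed at (406,210). The purple (142,251) and turquoise (153,197) blocks are look-alikes lying on the bench, so they stay. I'll confirm this in an enlarged crop.

```bash
cat > h.py <<'E'
from plant import status, eyes, robot
import cv2,numpy as np
from scipy.spatial.transform import Rotation as R
def cam(n):
    c=eyes.read_camera(n); c["f"]=210/np.tan(np.radians(c["fovy"]/2)); return c
def p2w(c,uv,z):
    T=c["world_from_camera"]; uv=np.atleast_2d(uv).astype(float)
    d=np.c_[(uv[:,0]-c["cx"])/c["f"],(uv[:,1]-c["cy"])/c["f"],np.ones(len(uv))]@T[:3,:3].T
    return T[:3,3]+d*((z-T[2,3])/d[:,2])[:,None]
def w2p(c,p):
    T=c["world_from_camera"]; q=(np.atleast_2d(p)-T[:3,3])@T[:3,:3]
    return q[:,:2]/q[:,2:]*c["f"]+[c["cx"],c["cy"]]
def rect(c,x0,x1,y0,y1,z,mm=1.0):
    """rectified plan view of plane z: rows go from x1 down to x0, cols from y1 to y0; mm per pixel"""
    W=int((y1-y0)*1000/mm);H=int((x1-x0)*1000/mm)
    src=w2p(c,[[x1,y1,z],[x1,y0,z],[x0,y0,z],[x0,y1,z]]).astype(np.float32)
    M=cv2.getPerspectiveTransform(src,np.float32([[0,0],[W,0],[W,H],[0,H]]))
    return cv2.warpPerspective(c["image"],M,(W,H),flags=cv2.INTER_CUBIC)
def tcp():
    s=status.read_state(); return s["tool_pos"],R.from_rotvec(s["orientation"])
def to_tool(w,yaw=None):
    """shift in tool axes to reach world point; turn so tool y axis lies along angle yaw (rad, mod pi)"""
    p,r=tcp(); d=r.inv().apply(np.array(w)-p); t=None
    if yaw is not None:
        y=r.apply([0,1,0]); cur=np.arctan2(y[1],y[0]); t=(np.degrees(yaw-cur)+90)%180-90; t=-t
    return np.round(d*1000,1),t
E
python3 - <<'E'
from h import *
c=cam("top")
np.save("top0.npy",c["image"])
im=rect(c,0.30,0.62,-0.50,0.36,0.061,1.08); print(im.shape)
cv2.imwrite("pics/rect0.png",cv2.convertScaleAbs(im,alpha=1.6))
print(p2w(c,[[231,201],[320,209],[406,210]],0.03))
E
```

```text
(296, 796, 3)
[[ 0.53351283  0.29236176  0.03      ]
 [ 0.50757343 -0.01172959  0.03      ]
 [ 0.50552274 -0.30478203  0.03      ]]
```

View pics/rect0.png

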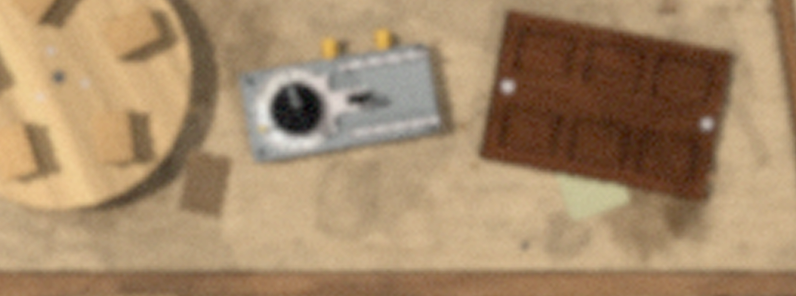

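The crop shows plain wood cauls on the disc. The regulator has its knob at rect pixel (297,107), its tab near (365,98) and the brass marker near (262,127). The bed has its six pockets empty. Next are finer measurements, using averaged frames.

```bash
cat >> h.py <<'E'
def avg(n,k=5):
    cs=[cam(n) for _ in range(k)]; c=cs[-1]
    c["image"]=np.mean([x["image"].astype(np.float32) for x in cs],0).clip(0,255).astype(np.uint8); return c
E
python3 - <<'E'
from h import *
import pickle
c=avg("top",6); s=avg("scene",6); pickle.dump((c,s),open("c0.pkl","wb"))
d=rect(c,0.38,0.69,0.135,0.445,0.077,0.6)
ds=rect(s,0.38,0.69,0.135,0.445,0.077,0.6)
a=cv2.convertScaleAbs(d,alpha=1.6); b=cv2.convertScaleAbs(ds,alpha=1.6)
out=np.hstack([a,b])[:,:]; out=cv2.resize(out,(800,int(out.shape[0]*800/out.shape[1])))
r=rect(c,0.43,0.58,-0.13,0.10,0.06,0.6);rs=rect(s,0.43,0.58,-0.13,0.10,0.06,0.6)
r2=np.hstack([r,rs]);print(r.shape)
r2=cv2.convertScaleAbs(r2,alpha=1.6)
r2=cv2.copyMakeBorder(r2,0,0,0,800-r2.shape[1],0)
r2=r2[:600-out.shape[0]]
cv2.imwrite("pics/m1.png",np.vstack([out,r2])); print(out.shape,r2.shape)
# bed
ro=rect(c,0.38,0.64,-0.48,-0.14,0.024,0.5)
h=cv2.cvtColor(ro,cv2.COLOR_BGR2HSV)
g=cv2.GaussianBlur(ro,(0,0),2)
m=((g[...,2]<95)&(g[...,0]<60)).astype(np.uint8)
m=cv2.morphologyEx(m,cv2.MORPH_CLOSE,np.ones((41,41)));m=cv2.morphologyEx(m,cv2.MORPH_OPEN,np.ones((61,61)))
cn=max(cv2.findContours(m,0,1)[0],key=cv2.contourArea)
(u,v),(w,hh),an=cv2.minAreaRect(cn); print("bed",0.64-v*.0005,-0.14-u*.0005,w*.5,hh*.5,an)
cv2.imwrite("pics/bed.png",np.hstack([cv2.convertScaleAbs(ro,alpha=1.8),cv2.merge([m*255]*3)])[::2,::2])
E
```

```text
(249, 383, 3)
(400, 800, 3) (200, 800, 3)
bed 0.49413414001464845 -0.3035494079589844 265.07672119140625 202.9042510986328 10.70284652709961
```

View pics/m1.png

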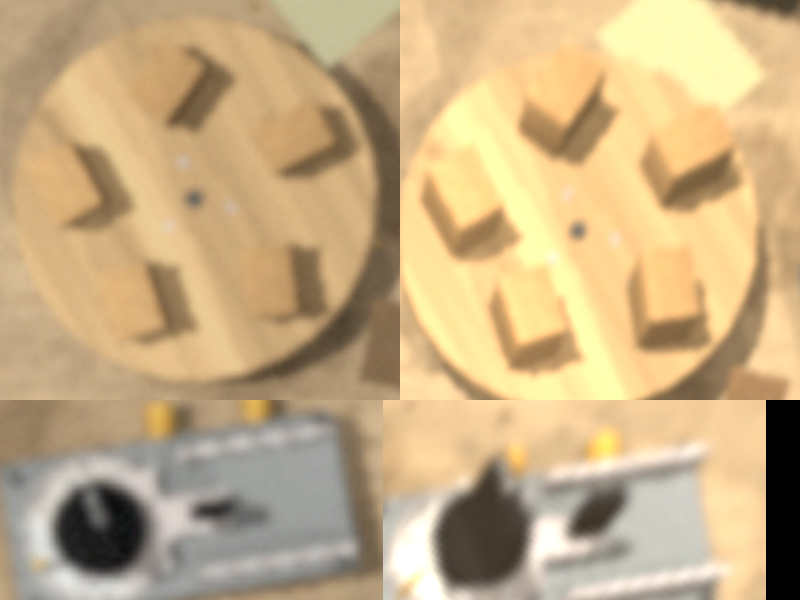

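```bash
cat >> h.py <<'E'
from scipy.optimize import minimize
def ring_pts(w,l,band,n=60):
    """points in body frame for thin strips just inside and outside the outline w(x) by l(y)"""
    P=[]
    for off in band:
        a,b=w/2+off,l/2+off; t=np.linspace(-.92,.92,n)
        P+= [np.c_[np.full(n,a),b*t],np.c_[np.full(n,-a),b*t],np.c_[a*t,np.full(n,b)],np.c_[a*t,np.full(n,-b)]]
    return np.vstack(P)
def fit_rect(cams,feat,z,w,l,x0,band=3):
    """cams list; feat(img)->float image, high inside; returns x,y,yaw,score (yaw: body x axis from world x)"""
    bi=ring_pts(w,l,[-b*.001 for b in (1,2,band,band+1)]); bo=ring_pts(w,l,[b*.001 for b in (1,2,band,band+1)])
    F=[(c,cv2.GaussianBlur(feat(c["image"]).astype(np.float32),(0,0),.7)) for c in cams]
    def val(p):
        cs,sn=np.cos(p[2]),np.sin(p[2]); Rm=np.array([[cs,-sn],[sn,cs]]); s=0
        for c,f in F:
            m=[]
            for b in (bi,bo):
                q=b@Rm.T+p[:2]; uv=w2p(c,np.c_[q,np.full(len(q),z)]).astype(np.float32)
                m.append(cv2.remap(f,uv[None,:,0],uv[None,:,1],cv2.INTER_LINEAR).mean())
            s+=m[0]-m[1]
        return s/len(F)
    best=None
    g=lambda p:-val([p[0]/100,p[1]/100,p[2]/10])
    for dy in np.linspace(-.3,.3,5) if len(x0)==3 else np.linspace(-1.5,1.5,13):
        st=np.array([x0[0]*100,x0[1]*100,((x0[2] if len(x0)==3 else 0)+dy)*10])
        r=minimize(g,st,method="Nelder-Mead",options=dict(initial_simplex=st+np.array([[0,0,0],[.8,0,0],[0,.8,0],[0,0,1.5]]),maxiter=300))
        if best is None or r.fun<best.fun: best=r
    return np.array([best.x[0]/100,best.x[1]/100,best.x[2]/10,-best.fun])
def caul_feat(c,xy,z=.077):
    u,v=w2p(c,[[*xy,z]])[0].astype(int); col=cv2.cvtColor(c["image"],cv2.COLOR_BGR2LAB)[v-1:v+3,u-1:u+3].reshape(-1,3).mean(0)
    return lambda im: -np.minimum(np.linalg.norm((cv2.cvtColor(im,cv2.COLOR_BGR2LAB).astype(float)-col)*[.5,1.5,1.5],axis=2),20)
def fit_caul(cams,xy,z=.077,yaw=None):
    return [fit_rect([c],caul_feat(c,xy,z),z,.040,.055,[*xy] if yaw is None else [*xy,yaw]) for c in cams]
E
python3 - <<'E'
from h import *
import pickle
c,s=pickle.load(open("c0.pkl","rb"))
for n,(u,v) in dict(A=(172,80),B=(298,135),C=(68,185),D=(135,297),E=(272,280)).items():
    r=fit_caul([c,s],[.69-v*.000775,.445-u*.000775])
    print(n,*[np.round([*q[:2]*1000,np.degrees(q[2]),q[3]],1) for q in r])
red=lambda im:(lambda f:100*f[...,2]/f.sum(2))(im.astype(float)+1)
sat=lambda im:-np.minimum(cv2.cvtColor(im,cv2.COLOR_BGR2HSV)[...,1].astype(float),100)
for nm,f,z,w,l,x0,cs in (("bed",red,.024,.17,.25,[.505,-.305,-.18],[c,s]),("bedL",lambda im:-cv2.cvtColor(im,cv2.COLOR_BGR2GRAY).astype(float),.024,.17,.25,[.505,-.305,-.18],[c]),("reg",sat,.034,.1,.21,[.507,-.01,.1],[c,s])):
    for q in cs:
        q=fit_rect([q],f,z,w,l,x0); print(nm,np.round([*q[:2]*1000,np.degrees(q[2]),q[3]],2))
print(w2p(s,[[.505,-.305,.024]]))
k=[cv2.resize(cv2.convertScaleAbs(rect(q,.43,.58,-.05,.10,.06,.375),alpha=1.5),(400,400)) for q in (c,s)]
cv2.imwrite("pics/knob.png",np.hstack(k))
E
```

```text
A [627.6 319.8  52.8   4.3] [627.8 317.6  58.5   5.7]
B [585.7 220.5  25.4   4.6] [584.2 218.5  27.9   6.2]
C [548.4 398.5 121.1   5.2] [547.5 394.6 -62.3   6.7]
D [457.2 346.4 -71.    4.3] [456.1 343.2 -75.5   7. ]
E [466.2 245.9   7.4   3.6] [472.  237.2  94.5   5.8]
bed [ 508.64 -304.73  -11.11    4.4 ]
bed [ 503.95 -297.67  -11.24    1.09]
bedL [ 507.77 -303.41  -10.99   19.35]
reg [510.18  -9.36   9.55  35.67]
reg [506.65  -7.55   8.86  15.84]
[[391.96205085 168.68552727]]
```

View pics/knob.png

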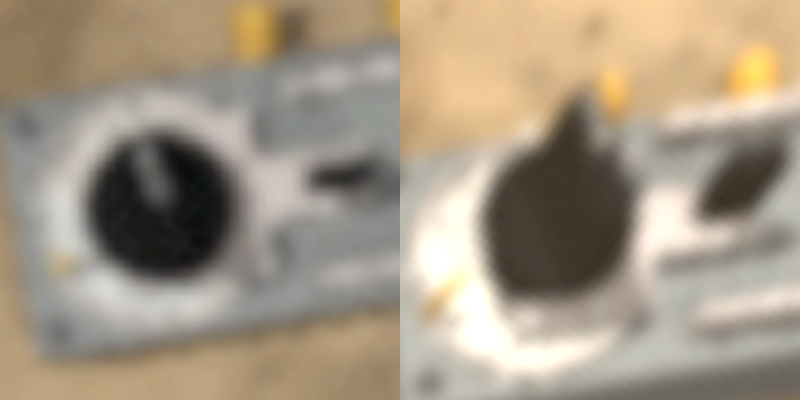

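The crop shows the dial axis near (160,205) in the left panel. The grey pointer stripe runs towards (142,145), about -82°, and the brass marker is at (62,262), about +20°. The tab is at (340,178). The two cameras disagree by 2–3 mm, so I'll centre caul E by touch first to calibrate them.

Run:
```python
from h import *
import pickle
c,s=pickle.load(open("c0.pkl","rb"))
for q in fit_caul([c,s],[.470,.240],yaw=np.radians(94)): print(np.round([*q[:2]*1000,np.degrees(q[2]),q[3]],1))
for w,y in (([.45,-.25,.235],None),([.470,.240,.235],np.radians(3)),([.470,.240,.235],np.radians(94))): print(to_tool(w,y))
```

```text
[474.4 239.4  98.5   3.5]
[472.5 236.9  94.5   5.6]
(array([ 339. , -212.6,    0.7]), None)
(array([ 5.234e+02, -6.670e+02,  6.000e-01]), np.float64(-73.2430445503453))
(array([ 5.234e+02, -6.670e+02,  6.000e-01]), np.float64(15.756955449654697))
```

Request:
servo_tool(plan="0.037 -0.023 0 -6;0.074 -0.046 0 -12;0.110 -0.070 0 -18;0.147 -0.093 0 -24;0.184 -0.116 0 -30;0.221 -0.139 0 -36;0.258 -0.162 0 -42;0.294 -0.186 0 -48;0.335 -0.213 0 -54;0.35 -0.25 0 -60;0.365 -0.29 0 -66;0.38 -0.33 0 -72", grip=-0.6, grip_force=10)

```text
t: 1.75
tool_pos: [0.4486, -0.1431, 0.2356]
orientation: [2.181, 2.261, 0.0]
force: [-0.1, 0.7, 0.6]
opening: 0.0742
gripper_force: 0.0
```

Run:
```python
from h import *
print(status.read_state()["t"],status.read_state()["opening"],to_tool([.473,.238,.18],np.radians(6)))
```

```text
1.75 0.07420368754305466 (array([380. ,  38.2,  55.7]), np.float64(-3.93152570729859))
```

Request:
servo_tool(plan="0.037 0.004 0 -1;0.074 0.008 0.01 -2;0.111 0.012 0.02 -3;0.148 0.016 0.03 -4;0.185 0.02 0.04 -4;0.222 0.023 0.05 -4;0.26 0.027 0.056 -4;0.298 0.031 0.056 -4;0.335 0.035 0.056 -4;0.365 0.037 0.056 -4;0.38 0.038 0.056 -4;0.38 0.038 0.056 -4")

```text
t: 2.75
tool_pos: [0.4742, 0.239, 0.1796]
orientation: [-2.103, -2.333, -0.001]
force: [-0.2, -0.2, 0.1]
opening: 0.0744
gripper_force: 0.0
```

Run:
```python
from h import *
print(status.read_state()["t"],to_tool([.473,.238,.074],np.radians(6)))
c=cam("top");s=cam("scene")
for q in fit_caul([s],[.470,.240],yaw=np.radians(94)): print(np.round([*q[:2]*1000,np.degrees(q[2]),q[3]],1))
```

```text
2.75 (array([ -1. ,  -1.3, 105.6]), np.float64(-0.045244828256372216))
[472.3 235.8  94.5   6.3]
```

Request:
servo_tool(plan="-0.001 -0.001 0.035 0;-0.001 -0.001 0.06 0;-0.001 -0.001 0.08 0;-0.001 -0.001 0.095 0;-0.001 -0.001 0.105 0;-0.001 -0.001 0.105 0;-0.001 -0.001 0.105 0")

```text
t: 3.43
tool_pos: [0.4737, 0.2339, 0.0748]
orientation: [-2.108, -2.329, 0.001]
force: [-1.1, -0.7, 0.5]
opening: 0.0746
gripper_force: 0.0
```

Request:
servo_tool(plan="0 0 0 0;0 0 0 0;0 0 0 0;0 0 0 0;0 0 0 0;0 0 0 0;0 0 0 0;0 0 0 0;0 0 0 0;0 0 0 0", grip=0, grip_force=5)

```text
t: 4.27
tool_pos: [0.4744, 0.235, 0.0757]
orientation: [2.106, 2.33, 0.002]
force: [0.2, 0.2, 6.8]
opening: 0.0549
gripper_force: 5.0
```

Request:
servo_tool(plan="0 0 0 0;0 0 0 0;0 0 0 0;0 0 0 0;0 0 0 0;0 0 -0.01 0;0 0 -0.03 0;0 0 -0.04 -7;0 0 -0.04 -14;0 0 -0.04 -21;0 0 -0.04 -28;0 0 -0.04 -35", grip=-0.6)

```text
t: 5.27
tool_pos: [0.474, 0.2349, 0.1156]
orientation: [1.3, 2.859, 0.001]
force: [-0.5, 0.1, -0.2]
opening: 0.0743
gripper_force: 0.0
```

Request:
servo_tool(plan="0 0 0 -7;0 0 0 -14;0 0 0 -21;0 0 0 -28;0 0 0 -35;0 0 0 -42;0 0 0 -49;0 0 0 -55;0 0 0 -55;0 0 0 -55", grip=-0.35)

```text
t: 6.1
tool_pos: [0.4739, 0.2349, 0.1152]
orientation: [-0.152, 3.137, 0.0]
force: [0.6, 0.4, 0.3]
opening: 0.0627
gripper_force: 0.0
```

Run:
```python
from h import *
S=status.read_state();print(S["t"],S["q"],S["force"],S["tool_pos"],to_tool([.474,.235,.075],np.radians(96)))
s=avg("scene",3)
for q in fit_caul([s],[.470,.240],yaw=np.radians(94)): print(np.round([*q[:2]*1000,np.degrees(q[2]),q[3]],1))
```

```text
6.1 [ 3.63257391e-01  2.99626119e-02  1.81927190e+00  2.23688000e-05
  1.29181498e+00 -1.30464059e+00] [0.55942841 0.42529603 0.33624146] [0.47386228 0.23491015 0.11524547] (array([-0.1,  0.1, 40.2]), np.float64(-0.43683523763928633))
[460.2 243.5  78.9   4.5]
```

Request:
servo_tool(plan="0 0 0.015 0;0 0 0.03 0;0 0 0.039 0;0 0 0.039 0;0 0 0.039 0")

```text
t: 6.67
tool_pos: [0.4732, 0.2346, 0.0752]
orientation: [0.156, -3.136, 0.001]
force: [-0.2, -0.4, 0.7]
opening: 0.0627
gripper_force: 0.0
```

Request:
servo_tool(plan="0 0 0 0;0 0 0 0;0 0 0 0;0 0 0 0;0 0 0 0;0 0 0 0;0 0 0 0;0 0 0 0;0 0 0 0;0 0 0 0", grip=0.3, grip_force=5)

```text
t: 7.5
tool_pos: [0.4742, 0.235, 0.0763]
orientation: [-0.158, 3.136, 0.001]
force: [-0.3, 0.9, 4.7]
opening: 0.04
gripper_force: 5.0
```

Request:
servo_tool(plan="0 0 0 0;0 0 0 0;0 0 0 0;0 0 0 0;0 0 -0.02 0;0 0 -0.05 0;0 -0.04 -0.08 0;0 -0.08 -0.1 0;0 -0.12 -0.1 0;0 -0.16 -0.1 0;0 -0.2 -0.1 0;0 -0.24 -0.1 0", grip=-0.35)

```text
t: 8.5
tool_pos: [0.4973, -0.0023, 0.176]
orientation: [-0.158, 3.137, -0.0]
force: [-0.1, 0.7, 1.0]
opening: 0.0625
gripper_force: 0.0
```

Run:
```python
from h import *
import pickle
S=status.read_state();print(S["t"],S["q"],S["force"],S["tool_pos"])
c=avg("top",5);s=avg("scene",5);pickle.dump((c,s),open("c1.pkl","wb"))
for n,x in dict(E=(470,240,94),A=(627,319,56),B=(585,219,26),C=(548,396,-61),D=(456,345,-73)).items():
  print(n,*[np.round([*q[:2]*1000,np.degrees(q[2]),q[3]],1) for q in fit_caul([c,s],np.array(x[:2])/1000,yaw=np.radians(x[2]))])
```

```text
8.5 [-1.07818845e-01 -1.15028836e-01  1.84456834e+00  3.67936517e-05
  1.41122307e+00 -1.77951408e+00] [-0.12728329  0.7390326   0.95371507] [ 0.49727878 -0.00231254  0.17599845]
E [475.3 236.9  98.3   3.9] [474.4 234.1  93.8   6.1]
A [626.9 321.7  55.    3.8] [627.5 319.1  58.6   5.9]
B [586.3 220.9  27.1   4.8] [585.6 218.   27.9   7.3]
C [547.6 398.6 -59.    4.7] [546.9 395.1 -61.6   5.5]
D [457.5 344.1 -71.    4.3] [455.9 342.4 -72.9   6.8]
```

Run:
```python
from h import *
import pickle
c,s=pickle.load(open("c0.pkl","rb"))
ro=rect(c,0.38,0.64,-0.48,-0.14,0.024,0.5); L=cv2.GaussianBlur(cv2.cvtColor(ro,cv2.COLOR_BGR2LAB).astype(np.float32),(0,0),2)
P=[]
for w in ([.530,-.195],[.484,-.416]):
    u,v=int((-.14-w[1])*2000),int((.64-w[0])*2000); a=ro[v-30:v+30,u-30:u+30].astype(float); 
    wt=a[...,0]-np.percentile(a[...,0],75); wt[wt<20]=0; vv,uu=np.mgrid[:60,:60]
    P.append(np.array([.64-(v-30+(wt*vv).sum()/wt.sum())/2000,-.14-(u-30+(wt*uu).sum()/wt.sum())/2000]))
print(P,np.mean(P,0),np.degrees(np.arctan2(*(P[0]-P[1])))) 
print(to_tool([.474,.235,.176],np.radians(95.8)))
```

```text
[array([ 0.52864851, -0.19518267]), array([ 0.48733256, -0.41605069])] [ 0.50799053 -0.30561668] 10.595392878076533
(array([ -0.8, 235.3,  -0.4]), np.float64(0.08483513166291345))
```

Request:
servo_tool(plan="0 0.04 0 0;0 0.08 0 0;0 0.12 0 0;0 0.16 0 0;0 0.2 0 0;0 0.225 0.01 0;0 0.24 0.03 0;0 0.24 0.06 0;0 0.24 0.085 0;0 0.24 0.1 0;0 0.24 0.1 0;0 0.24 0.1 0")

```text
t: 10.0
tool_pos: [0.4722, 0.2387, 0.075]
orientation: [0.16, -3.135, 0.001]
force: [0.3, 0.5, 0.8]
opening: 0.0627
gripper_force: 0.0
```

Request:
servo_tool(plan="0 0 0 0;0 0 0 0;0 0 0 0;0 0 0 0;0 0 0 0;0 0 0 0;0 0 0 0;0 0 0 0;0 0 0 0;0 0 0 0", grip=0.3, grip_force=15)

```text
t: 10.83
tool_pos: [0.4742, 0.2385, 0.0769]
orientation: [-0.157, 3.136, 0.001]
force: [-1.6, -1.0, 6.7]
opening: 0.0398
gripper_force: 15.0
```

Request:
servo_tool(plan="0 0 -0.01 0;0 0 -0.03 0;0 0 -0.06 0;0 0 -0.09 0;0 0 -0.11 0;0 -0.02 -0.11 4;0 -0.06 -0.11 10;0 -0.1 -0.11 16;0 -0.14 -0.11 22;0 -0.18 -0.11 28;0 -0.22 -0.11 34;0 -0.25 -0.11 40")

```text
t: 11.83
tool_pos: [0.4982, -0.0133, 0.1864]
orientation: [0.934, 2.999, -0.001]
force: [-0.1, 0.9, -0.2]
opening: 0.0398
gripper_force: 15.0
```

Run:
```python
from h import *
print(to_tool([.5338,-.3912,.15],np.radians(-10.9)), status.read_state()["q"][[0,5]])
```

```text
(array([-243.8, -290.9,   36.6]), np.float64(66.30552509749594)) [-0.12913132 -1.09605702]
```

Request:
servo_tool(plan="-0.02 -0.024 0 5;-0.042 -0.05 0 11;-0.064 -0.076 0 17;-0.086 -0.102 0 23;-0.108 -0.129 0 29;-0.13 -0.155 0 35;-0.152 -0.181 0 41;-0.174 -0.207 0.01 47;-0.196 -0.233 0.02 53;-0.218 -0.26 0.03 59;-0.234 -0.28 0.036 64;-0.244 -0.291 0.036 66.3")

```text
t: 12.83
tool_pos: [0.5348, -0.3908, 0.1477]
orientation: [-2.422, -1.997, 0.002]
force: [0.8, -0.5, -0.3]
opening: 0.0399
gripper_force: 15.0
```

Request:
servo_tool(plan="0 0 0 0;0 0 0 0;0 0 0 0;0 0 0 0")

```text
t: 13.17
tool_pos: [0.5366, -0.3871, 0.1502]
orientation: [2.414, 2.01, 0.0]
force: [-0.1, -0.1, -0.6]
opening: 0.0398
gripper_force: 15.0
```

Run:
```python
from h import *
print(to_tool([.5338,-.3912,.0625],np.radians(-10.9)), status.read_state()["force"], status.read_state()["opening"])
```

```text
(array([-4.5, -2.1, 87.7]), np.float64(0.47048513047982965)) [-0.09031252 -0.1020108  -0.60116397] 0.03980410500964233
```

Request:
servo_tool(plan="-0.002 -0.001 0.02 0.5;-0.0045 -0.002 0.045 0.5;-0.0045 -0.002 0.07 0.5;-0.0045 -0.002 0.085 0.5;-0.0045 -0.002 0.0875 0.5;-0.0045 -0.002 0.0875 0.5;-0.0045 -0.002 0.0875 0.5")

```text
t: 13.75
tool_pos: [0.5344, -0.3925, 0.0636]
orientation: [2.423, 1.997, 0.0]
force: [-0.0, -0.5, 0.6]
opening: 0.0397
gripper_force: 15.0
```

Request:
servo_tool(plan="0 0 0.003 0;0 0 0.006 0;0 0 0.009 0;0 0 0.012 0;0 0 0.014 0;0 0 0.014 0;0 0 0.014 0")

```text
t: 14.33
tool_pos: [0.5334, -0.3923, 0.0478]
orientation: [-2.425, -1.997, 0.0]
force: [-0.4, 0.5, -0.6]
opening: 0.0397
gripper_force: 15.0
```

Run:
```python
from h import *
s=status.read_state();print(s["tool_pos"],s["force"],s["wrist_torque"])
c=avg("top",2);s=avg("scene",4)
a=rect(s,.42,.62,-.47,-.17,.03,.5);cv2.imwrite("pics/pl1.png",cv2.convertScaleAbs(a,alpha=1.8))
```

```text
[ 0.53338449 -0.39225901  0.04784034] [-0.42724857  0.51612228 -0.6424425 ] [ 0.01425487 -0.10981529 -0.01604301]
```

View pics/pl1.png

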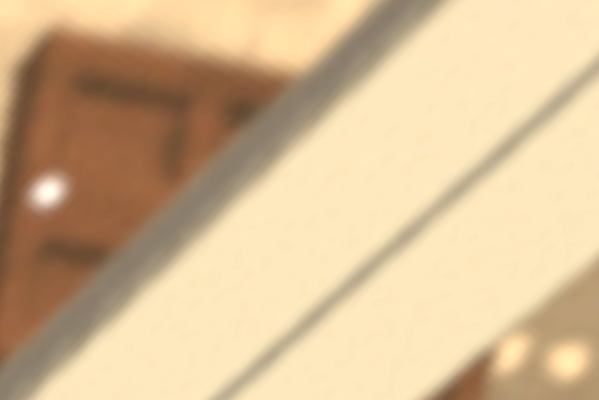

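The view is blocked by the arm. But the caul's bottom is already below the rim with no contact force, so it's in the pocket. I'll lower it to the floor, release and retreat.

Request:
servo_tool(plan="0 0 0.001 0;0 0 0.002 0;0 0 0.003 0;0 0 0.004 0;0 0 0.0045 0;0 0 0.0045 0")

```text
t: 15.13
tool_pos: [0.5335, -0.3923, 0.0437]
orientation: [-2.425, -1.997, 0.0]
force: [0.4, 0.6, 0.7]
opening: 0.0399
gripper_force: 1.5
```

Request:
servo_tool(plan="0 0 0 0;0 0 0 0;0 0 0 0;0 0 0 0;0 0 0 0;0 0 -0.02 0;0 0 -0.05 0;0 0 -0.09 0;0.02 0 -0.13 0;0.06 0 -0.14 0;0.1 0 -0.14 0;0.14 0 -0.14 0", grip=-0.35)

```text
t: 16.13
tool_pos: [0.5615, -0.2544, 0.1862]
orientation: [2.423, 1.993, 0.003]
force: [-0.8, -0.5, 0.0]
opening: 0.0629
gripper_force: 0.0
```

Request:
servo_tool(plan="0.04 0 0 0;0.08 0 0 0;0.12 0 0 0;0.16 0 0 0;0.18 0 0 0;0.18 0 0 0;0.18 0 0 0")

```text
t: 16.72
tool_pos: [0.595, -0.0772, 0.1837]
orientation: [2.422, 2.0, -0.0]
force: [-0.4, -1.3, -0.0]
opening: 0.0631
gripper_force: 0.0
```

```bash
cat > look.py <<'E'
from h import *
import sys
c=avg("top",4);s=avg("scene",4); S=status.read_state(); print(np.round(S["t"],2),S["tool_pos"],S["q"][[0,5]])
for a in sys.argv[1:]:
  n,x,y,yw=a.split(","); x=np.array([float(x),float(y)]); z=.077 if n[0]!="P" else .044
  r=fit_caul([c,s],x/1000,z,np.radians(float(yw))); r[0][:2]-=[.0013,.0019]; r[1][:2]-=[.0004,-.0009]
  print(n,*[np.round([*q[:2]*1000,np.degrees(q[2]),q[3]],1) for q in r])
b=rect(c,0.40,0.62,-0.45,-0.17,.044,.5);d=rect(c,.385,.685,.14,.44,.077,.8)
d=cv2.resize(d,(int(d.shape[1]*b.shape[0]/d.shape[0]),b.shape[0]))
cv2.imwrite("pics/look.png",cv2.convertScaleAbs(np.hstack([d,b]),alpha=1.6)[:,:800]); print(b.shape,d.shape)
E
python3 look.py P0,533,-392,-11 A,627,319,56 B,585,219,26 C,547,396,-61 D,456,344,-73
```

```text
17.12 [ 0.59472856 -0.07930337  0.18360826] [-0.21795496 -0.02371409]
P0 [ 532.2 -393.1  -11.     9.2] [ 564.8 -412.3   -8.2    1.6]
A [626.3 317.   53.1   4.1] [626.7 317.9  56.9   5.5]
B [583.3 217.5  25.4   4.8] [583.  218.   26.5   7.3]
C [548.5 396.7 -60.5   4.6] [548.9 395.7 -62.7   5.4]
D [457.1 345.3 -72.4   4. ] [456.7 345.6 -77.5   6.6]
(439, 560, 3) (439, 439, 3)
```

Run:
```python
from h import *
print(to_tool([.5832,.2178,.0755],np.radians(26)))
```

```text
(array([289.3, -68.7, 108.1]), np.float64(-37.1285753533853))
```

Request:
servo_tool(plan="0.03 -0.007 0 -6;0.068 -0.016 0 -12;0.106 -0.025 0 -18;0.144 -0.034 0 -24;0.182 -0.043 0 -30;0.22 -0.052 0 -36;0.255 -0.06 0 -37;0.28 -0.066 0 -37;0.289 -0.0685 0.01 -37;0.289 -0.0685 0.04 -37;0.289 -0.0685 0.06 -37;0.289 -0.0685 0.06 -37")

```text
t: 18.12
tool_pos: [0.5797, 0.2169, 0.1175]
orientation: [-1.663, -2.658, 0.011]
force: [-1.5, 0.0, -0.8]
opening: 0.063
gripper_force: 0.0
```

Request:
servo_tool(plan="0 0 0.02 0;0 0 0.035 0;0 0 0.046 0;0 0 0.048 0;0 0 0.048 0;0 0 0.048 0")

```text
t: 18.62
tool_pos: [0.5837, 0.2183, 0.0767]
orientation: [1.666, 2.662, 0.001]
force: [0.3, -0.5, 0.1]
opening: 0.0626
gripper_force: 0.0
```

Request:
servo_tool(plan="0 0 0 0;0 0 0 0;0 0 0 0;0 0 0 0;0 0 0 0;0 0 0 0;0 0 0 0;0 0 0 0;0 0 0 0;0 0 0 0", grip=0.3, grip_force=15)

```text
t: 19.45
tool_pos: [0.5834, 0.2186, 0.0762]
orientation: [1.665, 2.663, 0.001]
force: [-1.1, 0.2, 5.6]
opening: 0.0398
gripper_force: 15.0
```

Request:
servo_tool(plan="0 0 -0.01 0;0 0 -0.03 0;0 0 -0.06 0;0 0 -0.09 0;0 0 -0.105 0;0 0 -0.105 0;0 0 -0.105 0")

```text
t: 20.03
tool_pos: [0.5836, 0.2186, 0.1818]
orientation: [1.665, 2.662, 0.002]
force: [0.8, 0.1, -1.3]
opening: 0.0398
gripper_force: 15.0
```

Run:
```python
from h import *
print(to_tool([.5485,-.3150,.1],np.radians(-10.9)))
```

```text
(array([-464.4, -265.3,   81.4]), np.float64(36.85599183815821))
```

Request:
servo_tool(plan="-0.02 -0.0114 0 3;-0.052 -0.03 0 6;-0.085 -0.049 0 9;-0.12 -0.069 0 12;-0.155 -0.089 0 15;-0.19 -0.109 0 18;-0.225 -0.129 0 21;-0.26 -0.149 0 24;-0.295 -0.169 0 27;-0.328 -0.187 0 30;-0.355 -0.203 0 34;-0.37 -0.211 0 36.9")

```text
t: 21.03
tool_pos: [0.5531, -0.2097, 0.178]
orientation: [-2.427, -1.99, 0.004]
force: [0.5, 0.7, -0.9]
opening: 0.04
gripper_force: 15.0
```

Request:
servo_tool(plan="-0.01 0 0.01 0;-0.03 0 0.02 0;-0.06 0 0.03 0;-0.09 0 0.04 0;-0.1 0 0.045 0;-0.1 0 0.05 0;-0.1 0 0.05 0;-0.1 0 0.05 0")

```text
t: 21.7
tool_pos: [0.5361, -0.3028, 0.1295]
orientation: [-2.42, -2.0, -0.0]
force: [0.4, -0.5, -0.2]
opening: 0.0398
gripper_force: 15.0
```

Run:
```python
from h import *
s=status.read_state();print(s["opening"],s["gripper_force"],s["tool_pos"],to_tool([.5485,-.3150,.0625],np.radians(-10.9)))
```

```text
0.039849637323822934 14.97053861618042 [ 0.53610822 -0.30282988  0.12948604] (array([-9.7, 14.6, 66.9]), np.float64(0.039872887598718876))
```

Request:
servo_tool(plan="-0.003 0.005 0.005 0;-0.008 0.012 0.015 0;-0.0097 0.0146 0.03 0;-0.0097 0.0146 0.045 0;-0.0097 0.0146 0.06 0;-0.0097 0.0146 0.067 0;-0.0097 0.0146 0.067 0;-0.0097 0.0146 0.067 0;-0.0097 0.0146 0.067 0")

```text
t: 22.45
tool_pos: [0.5494, -0.3171, 0.0646]
orientation: [2.422, 1.999, 0.001]
force: [0.1, -0.1, -0.2]
opening: 0.04
gripper_force: 15.0
```

Request:
servo_tool(plan="0 0 0.003 0;0 0 0.006 0;0 0 0.009 0;0 0 0.012 0;0 0 0.014 0;0 0 0.014 0;0 0 0.014 0")

```text
t: 23.03
tool_pos: [0.5492, -0.3166, 0.0501]
orientation: [2.423, 2.0, 0.002]
force: [0.1, 5.2, 4.4]
opening: 0.0398
gripper_force: 15.0
```

Request:
servo_tool(plan="0.0015 -0.0005 0 0;0.002 -0.0007 0 0;0.002 -0.0007 0.001 0;0.002 -0.0007 0.002 0;0.002 -0.0007 0.004 0;0.002 -0.0007 0.006 0;0.002 -0.0007 0.006 0")

```text
t: 23.62
tool_pos: [0.5488, -0.3149, 0.0452]
orientation: [2.423, 1.999, 0.001]
force: [-4.5, 5.4, 13.7]
opening: 0.0402
gripper_force: 15.0
```

Request:
servo_tool(plan="0.001 -0.0008 0 0;0.0017 -0.0012 0 0;0.0017 -0.0012 0 0;0.0017 -0.0012 0.0005 0;0.0017 -0.0012 0.001 0;0.0017 -0.0012 0.001 0")

```text
t: 24.12
tool_pos: [0.5487, -0.3146, 0.0452]
orientation: [2.42, 1.997, 0.001]
force: [-2.7, -0.4, 14.7]
opening: 0.04
gripper_force: 15.0
```

Request:
servo_tool(plan="0 0 0 0;0 0 0 0;0 0 0 0;0 0 0 0;0 0 0 0;0 0 -0.02 0;0 0 -0.05 0;0 0 -0.09 0;0.02 0 -0.13 0;0.06 0 -0.14 0;0.1 0 -0.14 0;0.14 0 -0.14 0", grip=-0.35)

```text
t: 25.12
tool_pos: [0.5752, -0.1748, 0.1848]
orientation: [2.422, 1.996, 0.003]
force: [0.8, 0.1, -1.6]
opening: 0.063
gripper_force: 0.0
```

Request:
servo_tool(plan="0.04 0 0 0;0.08 0 0 0;0.12 0 0 0;0.14 0 0 0;0.14 0 0 0;0.14 0 0 0")

```text
t: 25.62
tool_pos: [0.6007, -0.037, 0.1823]
orientation: [-2.42, -2.003, 0.001]
force: [-0.0, -1.8, -0.3]
opening: 0.0626
gripper_force: 0.0
```

```bash
python3 look.py P0,533,-392,-11 P1,548,-315,-11 A,627,319,56 C,547,396,-61 D,456,344,-73
```

```text
26.02 [ 0.60062193 -0.03916259  0.18262608] [-0.15023599  0.04230915]
P0 [ 532.2 -393.1  -11.     9.2] [ 530.9 -402.3    1.1    1.8]
P1 [ 547.9 -315.5   -9.5    8.9] [ 560.2 -349.4  -45.     2. ]
A [626.6 315.8  52.3   4.1] [626.7 317.1  57.3   5.6]
C [549.9 396.2 -59.5   4.7] [550.5 394.9 -64.5   6.1]
D [457.4 346.4 -72.3   3.9] [457.3 346.8 -76.8   6.8]
(439, 560, 3) (439, 439, 3)
```

View pics/look.png

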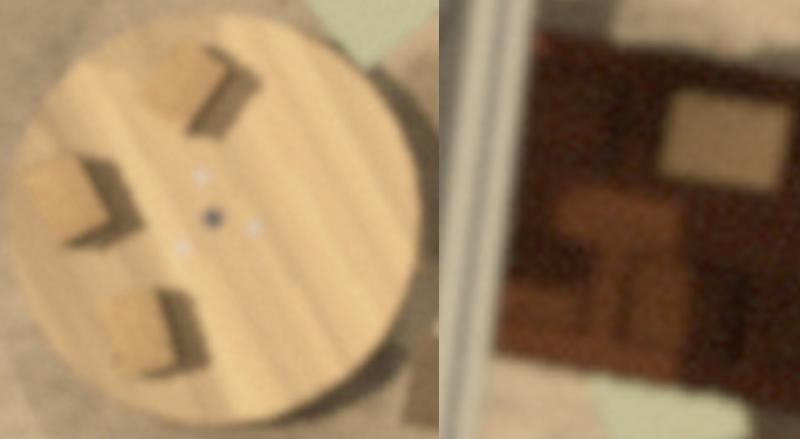

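The left panel shows three cauls left on the disc: A (185,80), C (65,200) and D (140,330). The right panel shows caul B sitting square in the middle upper pocket, at (722,140). Next is A.

Run:
```python
from h import *
s=avg("scene",3)
for n,x in dict(A=(627,317,56),C=(550,396,-61),D=(457,346,-73)).items():
  r=fit_caul([s],np.array(x[:2])/1000,.077,np.radians(x[2]))[0]; print(n,np.round([r[0]*1000-.4,r[1]*1000+.9,np.degrees(r[2])],1))
print(status.read_state()["t"],to_tool([.6267,.3165,.0755],np.radians(55)))
```

```text
A [626.6 317.1  57.7]
C [550.3 395.1 -65.1]
D [457.6 346.7 -76.8]
26.1667 (array([353.5, -42.1, 107.2]), np.float64(-65.98365348872443))
```

Request:
servo_tool(plan="0.02 -0.002 0 -6;0.055 -0.007 0 -12;0.092 -0.011 0 -18;0.13 -0.015 0 -24;0.168 -0.02 0 -30;0.206 -0.024 0 -36;0.244 -0.029 0 -42;0.282 -0.033 0 -48;0.315 -0.037 0 -54;0.34 -0.04 0 -60;0.3535 -0.042 0 -66;0.3535 -0.042 0.03 -67")

```text
t: 27.17
tool_pos: [0.6297, 0.3222, 0.1598]
orientation: [0.9, 3.001, 0.013]
force: [2.1, -0.8, 1.1]
opening: 0.0629
gripper_force: 0.0
```

Request:
servo_tool(plan="0 0 0.02 0;0 0 0.045 0;0 0 0.065 0;0 0 0.075 0;0 0 0.077 0;0 0 0.077 0;0 0 0.077 0")

```text
t: 27.75
tool_pos: [0.6276, 0.3172, 0.0773]
orientation: [0.917, 3.003, 0.002]
force: [-0.0, -0.3, -0.1]
opening: 0.0627
gripper_force: 0.0
```

Request:
servo_tool(plan="0 0 0 0;0 0 0 0;0 0 0 0;0 0 0 0;0 0 0 0;0 0 0 0;0 0 0 0;0 0 0 0;0 0 0 0;0 0 0 0", grip=0.3, grip_force=20)

```text
t: 28.58
tool_pos: [0.627, 0.3171, 0.0765]
orientation: [0.917, 3.004, 0.001]
force: [-1.0, 0.4, 6.2]
opening: 0.0403
gripper_force: 19.8
```

Request:
servo_tool(plan="0 0 -0.01 0;0 0 -0.03 0;0 0 -0.06 0;0 0 -0.09 0;0 0 -0.105 0;0 0 -0.105 0;0 0 -0.105 0")

```text
t: 29.17
tool_pos: [0.6272, 0.3172, 0.1817]
orientation: [0.917, 3.003, 0.002]
force: [0.4, -0.2, -1.7]
opening: 0.04
gripper_force: 19.8
```

Run:
```python
from h import *
print(to_tool([.5626,-.2374,.13],np.radians(-10.9)))
```

```text
(array([-256. , -496.2,   51.1]), np.float64(66.95396985858837))
```

Request:
servo_tool(plan="-0.008 -0.015 0 5;-0.023 -0.045 0 11;-0.041 -0.08 0 17;-0.059 -0.115 0 23;-0.077 -0.15 0 29;-0.095 -0.185 0 35;-0.113 -0.22 0 41;-0.131 -0.255 0 47;-0.149 -0.29 0 53;-0.167 -0.325 0 59;-0.184 -0.358 0 65;-0.194 -0.376 0 67")

```text
t: 30.17
tool_pos: [0.5751, -0.1068, 0.1777]
orientation: [-2.429, -1.987, 0.006]
force: [-0.5, 0.4, -1.3]
opening: 0.0402
gripper_force: 19.8
```

Request:
servo_tool(plan="-0.01 0 0.01 0;-0.03 0 0.02 0;-0.06 0 0.03 0;-0.09 0 0.04 0;-0.11 0 0.045 0;-0.12 0 0.05 0;-0.12 0 0.05 0;-0.12 0 0.05 0;-0.12 0 0.05 0")

```text
t: 30.92
tool_pos: [0.5551, -0.2196, 0.1303]
orientation: [-2.421, -2.001, -0.0]
force: [0.8, -0.3, -0.2]
opening: 0.0403
gripper_force: 19.8
```

Run:
```python
from h import *
s=status.read_state();print(s["opening"],s["gripper_force"],s["tool_pos"],to_tool([.5626,-.2374,.06],np.radians(-10.9)))
```

```text
0.04029579774867335 19.75901037454605 [ 0.55508128 -0.21956351  0.13026025] (array([-16.2,  10.8,  70.2]), np.float64(0.036425239998507664))
```

Request:
servo_tool(plan="-0.004 0.003 0.005 0;-0.01 0.008 0.02 0;-0.016 0.0105 0.04 0;-0.016 0.0105 0.055 0;-0.016 0.0105 0.064 0;-0.016 0.0105 0.064 0;-0.016 0.0105 0.064 0;-0.016 0.0105 0.064 0;-0.016 0.0105 0.064 0")

```text
t: 31.67
tool_pos: [0.5631, -0.2391, 0.0682]
orientation: [2.421, 1.999, 0.002]
force: [0.1, -0.4, -0.3]
opening: 0.0402
gripper_force: 19.8
```

Run:
```python
from h import *
s=status.read_state();print(s["q"],s["tool_pos"],to_tool([.5626,-.2374,.0435],np.radians(-10.9)))
eyes.read_camera("top");s=status.read_state();print(s["tool_pos"],to_tool([.5626,-.2374,.0435],np.radians(-10.9)))
```

```text
[-4.85266353e-01  2.95563924e-01  1.61503142e+00  4.21792771e-05
  1.22855979e+00 -2.94705165e-01] [ 0.56312509 -0.23905015  0.06821446] (array([ 1.5, -0.9, 24.7]), np.float64(-0.01911510525458482))
[ 0.56304664 -0.23910922  0.068144  ] (array([ 1.6, -0.8, 24.6]), np.float64(-0.026763131461805756))
```

Request:
servo_tool(plan="0.0015 -0.001 0.004 0;0.0015 -0.001 0.008 0;0.0015 -0.001 0.012 0;0.0015 -0.001 0.015 0;0.0015 -0.001 0.017 0;0.0015 -0.001 0.019 0;0.0015 -0.001 0.021 0;0.0015 -0.001 0.022 0;0.0015 -0.001 0.022 0")

```text
t: 32.47
tool_pos: [0.5617, -0.2373, 0.0446]
orientation: [2.423, 1.999, 0.0]
force: [3.3, -1.1, -1.6]
opening: 0.0401
gripper_force: 19.7
```

Request:
servo_tool(plan="0 0.001 0 0;0 0.001 0.001 0;0 0.001 0.002 0;0 0.001 0.0025 0;0 0.001 0.0025 0;0 0.001 0.0025 0")

```text
t: 32.97
tool_pos: [0.562, -0.2373, 0.0435]
orientation: [-2.423, -1.999, 0.001]
force: [-6.2, 2.9, 12.9]
opening: 0.0403
gripper_force: 19.8
```

Request:
servo_tool(plan="0 0 0 0;0 0 0 0;0 0 0 0;0 0 0 0;0 0 0 0;0 0 -0.02 0;0 0 -0.05 0;0 0 -0.09 0;0.02 0 -0.13 0;0.06 0 -0.14 0;0.1 0 -0.14 0;0.14 0 -0.14 0", grip=-0.35)

```text
t: 33.97
tool_pos: [0.5901, -0.099, 0.1845]
orientation: [2.422, 1.996, 0.004]
force: [0.8, 0.7, -0.8]
opening: 0.0626
gripper_force: 0.0
```

Request:
servo_tool(plan="0.03 0 0 0;0.05 0 0 0;0.06 0 0 0;0.06 0 0 0;0.06 0 0 0;0.06 0 0 0")

```text
t: 34.47
tool_pos: [0.6001, -0.0424, 0.1819]
orientation: [2.424, 1.998, -0.001]
force: [-0.2, -0.8, 0.5]
opening: 0.0627
gripper_force: 0.0
```

```bash
python3 look.py P0,533,-392,-11 P1,548,-315,-11 P2,562,-237,-11 C,550,396,-61 D,457,346,-73
python3 - <<'E'
from h import *
print(to_tool([.550,.3955,.0755],np.radians(117)), to_tool([.4575,.3467,.0755],np.radians(105)),status.read_state()["q"])
E
```

```text
34.87 [ 0.60028525 -0.04148452  0.18214665] [-0.15418495  0.03751282]
P0 [ 532.2 -393.1  -11.1    9.3] [ 535.5 -401.9    1.3    1.9]
P1 [ 545.  -317.1  -10.     9.1] [ 601.5 -352.8  -41.8    2. ]
P2 [ 559.6 -242.4  -12.7    7.8] [ 556.4 -237.1  -16.     5.1]
C [549.7 396.4 -61.2   4.5] [550.  395.1 -64.7   6.2]
D [457.8 346.4 -73.5   3.9] [457.3 346.5 -77.5   6.8]
(439, 560, 3) (439, 439, 3)
(array([ 419.4, -132.6,  106.6]), np.float64(52.016611880958806)) (array([ 353.9, -214.1,  106.6]), np.float64(64.0166118809588)) [-1.54184945e-01  1.64648107e-01  1.54871533e+00 -1.04488612e-05
  1.42821652e+00  3.75128250e-02]
```

Request:
servo_tool(plan="0.025 -0.008 0 5;0.063 -0.02 0 10;0.102 -0.032 0 15;0.141 -0.045 0 20;0.18 -0.057 0 25;0.219 -0.069 0 30;0.258 -0.082 0 35;0.297 -0.094 0 40;0.336 -0.106 0 45;0.372 -0.118 0 50;0.4 -0.126 0 52;0.419 -0.1325 0 52")

```text
t: 35.87
tool_pos: [0.5488, 0.3987, 0.182]
orientation: [-3.054, -0.734, -0.0]
force: [0.3, -0.0, 0.8]
opening: 0.0628
gripper_force: 0.0
```

Request:
servo_tool(plan="0 0 0 0;0 0 0.02 0;0 0 0.03 0;0 0 0.03 0;0 0 0.03 0")

```text
t: 36.28
tool_pos: [0.5492, 0.3942, 0.1508]
orientation: [3.054, 0.733, -0.004]
force: [-1.1, -0.7, -0.0]
opening: 0.0628
gripper_force: 0.0
```

```bash
python3 look.py P0,533,-392,-11 P1,548,-315,-11 P2,562,-237,-11 D,457,346,-73
python3 - <<'E'
from h import *
print(to_tool([.550,.3955,.0755],np.radians(117)))
E
```

```text
36.68 [0.55013922 0.39554315 0.1528263 ] [0.54772235 1.64653403]
P0 [ 532.9 -392.1  -11.1    8.8] [ 589.2 -381.3   -2.1    3. ]
P1 [ 545.6 -316.1  -10.     9.1] [ 556.3 -305.   -52.4    2.6]
P2 [ 560.5 -239.4  -12.7    8.6] [ 583.  -264.8   45.     3.8]
D [466.2 363.7 -56.3   2.9] [454.4 346.7 -71.4   5.1]
(439, 560, 3) (439, 439, 3)
(array([-0.2, -0. , 77.3]), np.float64(0.04276806353618667))
```

View pics/look.png

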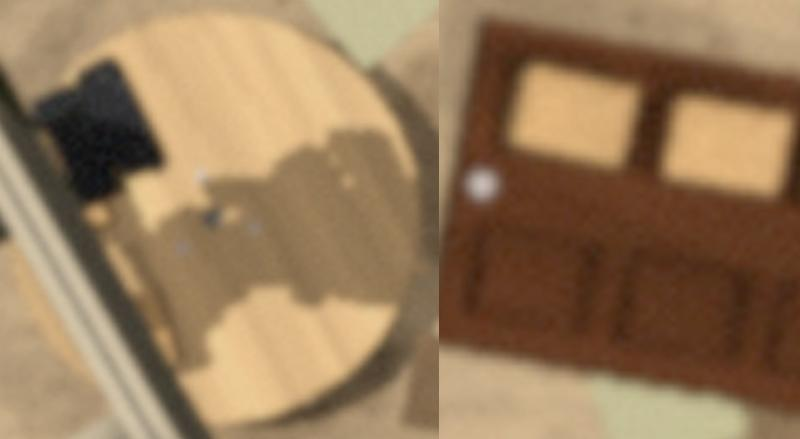

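The right panel shows A at (575,115) and B at (728,145), both square in their pockets. The two near pockets, at (535,283) and (685,305), are empty. Now I'll take C.

Request:
servo_tool(plan="0 0 0.02 0;0 0 0.045 0;0 0 0.065 0;0 0 0.074 0;0 0 0.0765 0;0 0 0.0765 0;0 0 0.0765 0")

```text
t: 37.27
tool_pos: [0.5506, 0.396, 0.0771]
orientation: [-3.054, -0.735, -0.003]
force: [0.5, -0.2, -0.1]
opening: 0.0627
gripper_force: 0.0
```

Request:
servo_tool(plan="0 0 0 0;0 0 0 0;0 0 0 0;0 0 0 0;0 0 0 0;0 0 0 0;0 0 0 0;0 0 0 0;0 0 0 0;0 0 0 0", grip=0.3, grip_force=20)

```text
t: 38.1
tool_pos: [0.5502, 0.3957, 0.0764]
orientation: [-3.054, -0.735, -0.002]
force: [-0.4, -1.3, 5.5]
opening: 0.0398
gripper_force: 20.0
```

Request:
servo_tool(plan="0 0 -0.01 0;0 0 -0.03 0;0 0 -0.06 0;0 0 -0.09 0;0 0 -0.105 0;0 0 -0.105 0;0 0 -0.105 0")

```text
t: 38.68
tool_pos: [0.5503, 0.3959, 0.1819]
orientation: [-3.054, -0.735, -0.003]
force: [0.1, 1.2, -0.8]
opening: 0.0397
gripper_force: 20.0
```

Run:
```python
from h import *
print(to_tool([.4645,-.2982,.13],np.radians(-10.9)))
```

```text
(array([-392.2,  579.1,   50.9]), np.float64(-52.04227165401355))
```

Request:
servo_tool(plan="-0.01 0.015 0 -4;-0.028 0.041 0 -8;-0.048 0.071 0 -13;-0.068 0.1 0 -18;-0.088 0.13 0 -23;-0.108 0.159 0 -28;-0.128 0.189 0 -33;-0.148 0.218 0 -38;-0.168 0.248 0 -43;-0.19 0.28 0 -48;-0.21 0.31 0 -52;-0.23 0.34 0 -52")

```text
t: 39.68
tool_pos: [0.4976, -0.0133, 0.1783]
orientation: [-2.416, -2.003, 0.004]
force: [0.3, -0.4, -0.7]
opening: 0.0398
gripper_force: 20.0
```

Request:
servo_tool(plan="-0.03 0.002 0 0;-0.065 0.005 0 0;-0.1 0.008 0 0;-0.135 0.01 0 0;-0.17 0.012 0.01 0;-0.205 0.014 0.02 0;-0.235 0.016 0.03 0;-0.26 0.018 0.04 0;-0.275 0.019 0.05 0;-0.28 0.019 0.05 0;-0.28 0.019 0.05 0;-0.28 0.019 0.05 0")

```text
t: 40.68
tool_pos: [0.4647, -0.2894, 0.1299]
orientation: [-2.422, -1.998, 0.0]
force: [0.2, 0.2, -0.7]
opening: 0.0399
gripper_force: 20.0
```

Run:
```python
from h import *
eyes.read_camera("top")
s=status.read_state();print(s["opening"],s["gripper_force"],s["tool_pos"],to_tool([.4645,-.2982,.065],np.radians(-10.9)))
```

```text
0.039796799476502914 19.99497413635254 [ 0.46517572 -0.28930791  0.13050431] (array([-8.9,  1.1, 65.5]), np.float64(-0.01473979111436563))
```

Request:
servo_tool(plan="-0.004 0 0.01 0;-0.008 0.001 0.025 0;-0.009 0.001 0.04 0;-0.009 0.001 0.055 0;-0.009 0.001 0.063 0;-0.009 0.001 0.065 0;-0.009 0.001 0.065 0;-0.009 0.001 0.065 0")

```text
t: 41.4
tool_pos: [0.4649, -0.2994, 0.0664]
orientation: [2.422, 2.0, 0.0]
force: [0.5, -0.3, 0.1]
opening: 0.0397
gripper_force: 20.0
```

Run:
```python
from h import *
eyes.read_camera("top")
s=status.read_state();print(s["tool_pos"],to_tool([.4645,-.2982,.0435],np.radians(-10.9)))
```

```text
[ 0.46512547 -0.29968765  0.06672749] (array([ 1.4, -0.9, 23.2]), np.float64(-0.017765703216099382))
```

Request:
servo_tool(plan="0.0015 -0.0005 0.004 0;0.0015 -0.0005 0.008 0;0.0015 -0.0005 0.012 0;0.0015 -0.0005 0.015 0;0.0015 -0.0005 0.017 0;0.0015 -0.0005 0.019 0;0.0015 -0.0005 0.021 0;0.0015 -0.0005 0.022 0;0.0015 -0.0005 0.022 0")

```text
t: 42.2
tool_pos: [0.4641, -0.2978, 0.0435]
orientation: [-2.423, -1.999, 0.0]
force: [-0.4, 1.0, -0.9]
opening: 0.0399
gripper_force: 20.0
```

Request:
servo_tool(plan="0 0 0.0005 0;0 0 0.001 0;0 0 0.0015 0;0 0 0.0015 0")

```text
t: 42.53
tool_pos: [0.4643, -0.298, 0.0434]
orientation: [2.423, 1.999, -0.0]
force: [-4.8, 3.0, 11.1]
opening: 0.0401
gripper_force: 20.0
```

Request:
servo_tool(plan="0 0 0 0;0 0 0 0;0 0 0 0;0 0 0 0;0 0 0 0;0 0 -0.02 0;0 0 -0.05 0;0 0 -0.09 0;0.02 0 -0.13 0;0.06 0 -0.14 0;0.1 0 -0.14 0;0.14 0 -0.14 0", grip=-0.35)

```text
t: 43.53
tool_pos: [0.4918, -0.1597, 0.1843]
orientation: [2.422, 1.995, 0.003]
force: [0.8, -0.1, 0.1]
opening: 0.0628
gripper_force: 0.0
```

Request:
servo_tool(plan="0.04 0 0 6;0.08 0 0 12;0.12 0 0 18;0.16 0 0 24;0.18 0 0 30;0.18 0 0 36;0.18 0 0 42;0.18 0 0 49;0.18 0 0 56;0.18 0 0 63;0.18 0 0 65;0.18 0 0 65")

```text
t: 44.53
tool_pos: [0.5249, 0.0164, 0.182]
orientation: [-3.118, -0.382, 0.0]
force: [-0.0, -0.8, 0.0]
opening: 0.063
gripper_force: 0.0
```

```bash
python3 look.py P3,464,-298,-11 P1,547,-316,-11 P2,561,-238,-11 D,457,346,-73
python3 - <<'E'
from h import *
print(to_tool([.4575,.3465,.0755],np.radians(105)))
E
```

```text
44.93 [0.5249404  0.0163184  0.18213371] [-0.06657733  1.25837401]
P3 [ 462.9 -300.2  -10.7    9.2] [ 460.8 -297.5  -12.5    2.7]
P1 [ 545.6 -316.1  -10.     9.2] [ 548.7 -318.6   -1.3    6.9]
P2 [ 560.3 -239.3  -12.     7.3] [ 558.8 -237.4  -14.6    6. ]
D [457.9 344.4 -72.9   4.2] [456.7 345.7 -74.7   6.8]
(439, 560, 3) (439, 439, 3)
(array([  14.9, -336.7,  106.6]), np.float64(-0.9142544588114561))
```

Request:
servo_tool(plan="0.001 -0.025 0 -1;0.002 -0.06 0 -1;0.004 -0.098 0 -1;0.006 -0.136 0 -1;0.008 -0.174 0 -1;0.009 -0.212 0 -1;0.011 -0.25 0 -1;0.013 -0.285 0 -1;0.014 -0.315 0 -1;0.015 -0.335 0.01 -1;0.015 -0.3355 0.03 -1;0.015 -0.3355 0.06 -1")

```text
t: 45.93
tool_pos: [0.4594, 0.3483, 0.1246]
orientation: [-3.111, -0.416, -0.009]
force: [0.4, 0.1, -0.0]
opening: 0.0625
gripper_force: 0.0
```

Request:
servo_tool(plan="0 0 0 0;0 0 0 0;0 0 0 0")

```text
t: 46.18
tool_pos: [0.4584, 0.3454, 0.1233]
orientation: [-3.114, -0.411, -0.001]
force: [0.1, -0.0, -0.0]
opening: 0.063
gripper_force: 0.0
```

Run:
```python
from h import *
eyes.read_camera("top");print(status.read_state()["tool_pos"],to_tool([.4573,.3453,.0760],np.radians(105)))
```

```text
[0.45902444 0.34570127 0.12408946] (array([-1.9, -0. , 48.1]), np.float64(0.031511159412900724))
```

Request:
servo_tool(plan="-0.002 0 0.015 0;-0.002 0 0.03 0;-0.002 0 0.043 0;-0.002 0 0.047 0;-0.002 0 0.048 0;-0.002 0 0.048 0")

```text
t: 46.73
tool_pos: [0.4564, 0.345, 0.0747]
orientation: [-3.114, -0.411, -0.001]
force: [-0.1, -0.9, -0.0]
opening: 0.0628
gripper_force: 0.0
```

Request:
servo_tool(plan="0 0 0 0;0 0 0 0;0 0 0 0;0 0 0 0;0 0 0 0;0 0 0 0;0 0 0 0;0 0 0 0;0 0 0 0;0 0 0 0;0 0 0 0;0 0 0 0", grip=0.3, grip_force=20)

```text
t: 47.73
tool_pos: [0.4564, 0.3452, 0.0747]
orientation: [-3.114, -0.411, -0.001]
force: [-0.0, 0.9, 4.8]
opening: 0.0399
gripper_force: 19.8
```

Request:
servo_tool(plan="0 0 -0.01 0;0 0 -0.03 0;0 0 -0.06 0;0 0 -0.09 0;0 0 -0.105 0;0 0 -0.105 0;0 0 -0.105 0")

```text
t: 48.32
tool_pos: [0.4565, 0.3452, 0.1802]
orientation: [-3.114, -0.412, -0.003]
force: [0.6, 0.1, -0.7]
opening: 0.0399
gripper_force: 19.8
```

Run:
```python
from h import *
print(to_tool([.4792,-.2216,.13],np.radians(-10.9)))
```

```text
(array([-125.4,  553.3,   49.6]), np.float64(-64.04206298860373))
```

Request:
servo_tool(plan="-0.004 0.018 0 -5;-0.011 0.049 0 -10;-0.019 0.083 0 -16;-0.027 0.118 0 -22;-0.035 0.153 0 -28;-0.043 0.188 0 -34;-0.05 0.223 0 -40;-0.058 0.258 0 -46;-0.066 0.293 0 -52;-0.075 0.33 0 -58;-0.083 0.365 0 -64;-0.091 0.4 0 -64")

```text
t: 49.32
tool_pos: [0.4704, -0.0665, 0.177]
orientation: [-2.414, -2.006, 0.003]
force: [0.4, -0.3, -1.0]
opening: 0.04
gripper_force: 19.8
```

Request:
servo_tool(plan="-0.03 0.007 0 0;-0.06 0.014 0 0;-0.09 0.02 0.01 0;-0.12 0.028 0.02 0;-0.135 0.032 0.03 0;-0.145 0.034 0.04 0;-0.145 0.034 0.05 0;-0.145 0.034 0.05 0;-0.145 0.034 0.05 0;-0.145 0.034 0.05 0")

```text
t: 50.15
tool_pos: [0.4781, -0.2126, 0.1292]
orientation: [-2.421, -2.001, -0.0]
force: [-0.9, 0.1, -0.4]
opening: 0.0401
gripper_force: 19.8
```

Run:
```python
from h import *
eyes.read_camera("top")
s=status.read_state();print(s["opening"],s["gripper_force"],s["tool_pos"],to_tool([.4792,-.2216,.065],np.radians(-10.9)))
```

```text
0.03987466124793891 19.843925535678864 [ 0.47839086 -0.21282209  0.12966987] (array([-8.5,  2.4, 64.7]), np.float64(0.039117509072184475))
```

Request:
servo_tool(plan="-0.004 0.001 0.01 0;-0.007 0.0017 0.025 0;-0.007 0.0017 0.04 0;-0.007 0.0017 0.055 0;-0.007 0.0017 0.063 0;-0.007 0.0017 0.065 0;-0.007 0.0017 0.065 0;-0.007 0.0017 0.065 0")

```text
t: 50.87
tool_pos: [0.4788, -0.2212, 0.0649]
orientation: [2.422, 1.999, 0.001]
force: [0.9, 1.1, -1.0]
opening: 0.0397
gripper_force: 19.8
```

Run:
```python
from h import *
eyes.read_camera("top")
s=status.read_state();print(s["tool_pos"],to_tool([.4792,-.2216,.0430],np.radians(-10.9)))
```

```text
[ 0.47901256 -0.22133713  0.06516836] (array([-0.2,  0.2, 22.2]), np.float64(-0.0320353432626348))
```

Request:
servo_tool(plan="0 0 0.004 0;0 0 0.008 0;0 0 0.012 0;0 0 0.015 0;0 0 0.017 0;0 0 0.019 0;0 0 0.021 0;0 0 0.022 0;0 0 0.022 0")

```text
t: 51.67
tool_pos: [0.4782, -0.221, 0.042]
orientation: [-2.423, -1.999, 0.0]
force: [0.8, -0.1, -0.1]
opening: 0.0399
gripper_force: 19.8
```

Request:
servo_tool(plan="0 0 0 0;0 0 0 0;0 0 0 0;0 0 0 0;0 0 0 0;0 0 -0.02 0;0 0 -0.05 0;0 0 -0.09 0;0.02 0 -0.13 0;0.06 0 -0.14 0;0.1 0 -0.14 0;0.14 0 -0.14 0", grip=-0.35)

```text
t: 52.67
tool_pos: [0.5061, -0.0826, 0.1845]
orientation: [2.422, 1.995, 0.004]
force: [0.3, -0.1, -0.2]
opening: 0.0626
gripper_force: 0.0
```

Request:
servo_tool(plan="0.04 0 0 0;0.08 0 0 0;0.12 0 0 0;0.16 0 0 0;0.2 0 0 0;0.23 0 0 0;0.25 0 0 0;0.25 0 0 0;0.25 0 0 0")

```text
t: 53.42
tool_pos: [0.5521, 0.1628, 0.1819]
orientation: [-2.421, -2.002, 0.001]
force: [0.0, 0.5, -0.5]
opening: 0.0626
gripper_force: 0.0
```

```bash
sed -i 's/b=rect(c,0.40,0.62,-0.45,-0.17,.044,.5);d=/b=rect(c,0.40,0.62,-0.45,-0.17,.044,.5);d=rect(s,.40,.62,-.45,-.17,.044,.5) if 1 else /; s/\[:,:800\]/[:,:1200:]/' look.py; sed -i 's/np.hstack(\[d,b\]),alpha=1.6)\[:,:1200:\]/cv2.resize(np.hstack([d,b]),(800,314)),alpha=1.6)/' look.py; python3 look.py P0,533,-392,-11 P1,547,-316,-11 P2,561,-238,-11 P3,464,-298,-11 P4,479,-221,-11
```

```text
53.82 [0.55239892 0.16105259 0.18225095] [0.19461862 0.38686057]
P0 [ 532.8 -392.1  -11.     8.7] [ 532.3 -405.4   49.4    5. ]
P1 [ 545.5 -316.1  -10.     9.2] [ 548.7 -318.4   -1.6    6.9]
P2 [ 562.1 -239.9  -12.9    7.1] [ 561.4 -237.4  -20.6    5.2]
P3 [ 462.9 -298.2   -7.8    5.5] [ 461.  -306.6  -19.5    1.7]
P4 [ 476.9 -221.9   -8.8    9.2] [ 473.6 -219.7  -12.6    7.2]
(439, 560, 3) (439, 560, 3)
```

View pics/look.png

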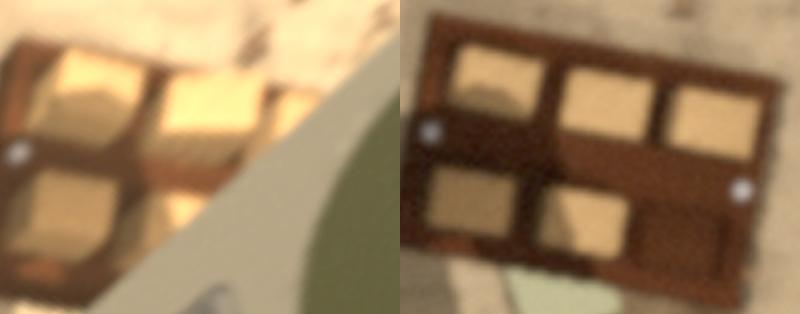

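All five cauls sit in pockets of their own: in the right panel at (497,80), (607,103), (715,122), (470,202) and (585,222). B, in the middle of the top row, showed some resistance going in. I'll press its top with closed fingers to check that it's down.

Run:
```python
from h import *
print(to_tool([.5475,-.315,.09],np.radians(-10.9)))
```

```text
(array([-468.2,   86.1,   92.3]), np.float64(-0.11423433033647257))
```

Request:
servo_tool(plan="-0.03 0.0055 0 0;-0.07 0.013 0 0;-0.11 0.02 0 0;-0.15 0.028 0 0;-0.19 0.035 0 0;-0.23 0.042 0 0;-0.27 0.05 0 0;-0.31 0.057 0 0;-0.35 0.064 0 0;-0.39 0.072 0 0;-0.43 0.079 0.01 0;-0.46 0.085 0.03 0", grip=1)

```text
t: 54.82
tool_pos: [0.5492, -0.3107, 0.1553]
orientation: [2.42, 1.993, 0.002]
force: [1.7, 0.1, 0.4]
opening: 0.0009
gripper_force: 0.0
```

Request:
servo_tool(plan="-0.007 0.001 0.02 0;-0.007 0.001 0.04 0;-0.007 0.001 0.06 0;-0.007 0.001 0.07 0;-0.007 0.001 0.078 0;-0.007 0.001 0.078 0;-0.007 0.001 0.078 0")

```text
t: 55.4
tool_pos: [0.5483, -0.3129, 0.0747]
orientation: [2.423, 2.0, 0.0]
force: [-0.8, -0.2, -0.5]
opening: 0.0006
gripper_force: 0.0
```

Request:
servo_tool(plan="0 0 0.001 0;0 0 0.003 0;0 0 0.005 0;0 0 0.007 0;0 0 0.009 0;0 0 0.009 0")

```text
t: 55.9
tool_pos: [0.5494, -0.3135, 0.0681]
orientation: [2.421, 1.998, 0.002]
force: [-4.7, 4.0, 15.0]
opening: 0.0003
gripper_force: 7.8
```

Request:
servo_tool(plan="0 0 -0.01 0;0 0 -0.02 0;0.03 0 -0.025 0;0.06 0 -0.025 0;0.078 0 -0.025 0;0.078 0 -0.02 0;0.078 0 -0.01 0;0.078 0 -0.008 0;0.078 0 -0.008 0;0.078 0 -0.008 0")

```text
t: 56.73
tool_pos: [0.5622, -0.2372, 0.0725]
orientation: [-2.424, -1.997, 0.001]
force: [-0.3, 0.1, 0.5]
opening: 0.0003
gripper_force: 0.0
```

Request:
servo_tool(plan="0 0 0.002 0;0 0 0.004 0;0 0 0.006 0;0 0 0.008 0;0 0 0.008 0;0 0 0.008 0")

```text
t: 57.23
tool_pos: [0.5628, -0.2363, 0.0649]
orientation: [-2.423, -1.999, 0.0]
force: [-0.6, 0.5, -0.1]
opening: 0.0001
gripper_force: 0.0
```

Request:
servo_tool(plan="0 0 0.001 0;0 0 0.002 0;0 0 0.003 0;0 0 0.004 0;0 0 0.005 0;0 0 0.005 0")

```text
t: 57.73
tool_pos: [0.563, -0.2364, 0.0613]
orientation: [2.423, 1.999, 0.0]
force: [-5.0, 1.8, 10.3]
opening: 0.0006
gripper_force: 4.9
```

B's top meets the fingers about 6 mm higher than A's does, so B is perched on something. I'll probe both of its ends to find which way it tilts.

Request:
servo_tool(plan="0 0 -0.01 0;0 0 -0.02 0;-0.03 0 -0.022 0;-0.056 0 -0.022 0;-0.058 0 -0.018 0;-0.058 0 -0.016 0;-0.058 0 -0.014 0;-0.058 0 -0.012 0;-0.058 0 -0.01 0;-0.058 0 -0.008 0;-0.058 0 -0.006 0;-0.058 0 -0.006 0")

```text
t: 58.73
tool_pos: [0.5518, -0.2927, 0.0655]
orientation: [-2.422, -2.0, 0.0]
force: [-0.4, 0.5, 0.6]
opening: 0.0004
gripper_force: 0.0
```

Request:
servo_tool(plan="0 0 -0.01 0;0 0 -0.02 0;-0.02 0 -0.02 0;-0.04 0 -0.02 0;-0.04 0 -0.014 0;-0.04 0 -0.012 0;-0.04 0 -0.01 0;-0.04 0 -0.008 0;-0.04 0 -0.006 0;-0.04 0 -0.004 0;-0.04 0 -0.002 0;-0.04 0 0 0")

```text
t: 59.73
tool_pos: [0.5461, -0.3329, 0.0718]
orientation: [2.419, 1.998, 0.002]
force: [-15.8, 11.8, 47.6]
opening: 0.0007
gripper_force: 23.5
```

The -y end is high and the +y end low, so B lies tilted on the pocket's -y edge. I'll take hold of it again, ease it up, shift it towards +y and lower it.

Request:
servo_tool(plan="0 0 -0.01 0;0 0 -0.025 0;0.005 0 -0.04 0;0.015 0 -0.04 0;0.017 0 -0.04 0;0.017 0 -0.04 0;0.017 0 -0.04 0;0.017 0 -0.04 0;0.017 0 -0.04 0;0.017 0 -0.04 0", grip=-0.35)

```text
t: 60.57
tool_pos: [0.5472, -0.3159, 0.1055]
orientation: [-2.423, -1.999, 0.0]
force: [0.8, 0.0, 0.2]
opening: 0.0607
gripper_force: 0.0
```

Run:
```python
from h import *
eyes.read_camera("top");s=status.read_state();print(s["opening"],s["tool_pos"],s["force"],to_tool([.5468,-.316,.050],np.radians(-10.9)))
```

```text
0.06202953483817386 [ 0.54723095 -0.31599615  0.10562815] [-0.28073407  0.43502733 -0.24137151] (array([-0.1, -0.4, 55.6]), np.float64(-0.06481444698168559))
```

Request:
servo_tool(plan="0 0 0.01 0;0 0 0.025 0;0 0 0.04 0;0 0 0.05 0;0 0 0.055 0;0 0 0.055 0;0 0 0.055 0")

```text
t: 61.2
tool_pos: [0.5475, -0.3159, 0.051]
orientation: [-2.423, -1.999, 0.0]
force: [-0.2, 0.1, 0.3]
opening: 0.0629
gripper_force: 0.0
```

Request:
servo_tool(plan="0 0 0 0;0 0 0 0;0 0 0 0;0 0 0 0;0 0 0 0;0 0 0 0;0 0 0 0;0 0 0 0;0 0 0 0", grip=0.3, grip_force=8)

```text
t: 61.95
tool_pos: [0.5479, -0.3161, 0.0518]
orientation: [2.422, 1.999, 0.0]
force: [-0.7, 0.4, 6.4]
opening: 0.0398
gripper_force: 8.0
```

Request:
servo_tool(plan="0 0 -0.001 0;0 0 -0.002 0;0 0 -0.004 0;0.001 0.0002 -0.005 0;0.002 0.0005 -0.005 0;0.003 0.0007 -0.005 0;0.004 0.001 -0.005 0;0.005 0.001 -0.005 0;0.005 0.001 -0.005 0;0.005 0.001 -0.005 0")

```text
t: 62.78
tool_pos: [0.5494, -0.311, 0.0561]
orientation: [-2.423, -2.0, 0.0]
force: [-1.1, 0.1, -0.1]
opening: 0.0399
gripper_force: 8.0
```

Request:
servo_tool(plan="0 0 0.001 0;0 0 0.002 0;0 0 0.004 0;0 0 0.005 0;0 0 0.006 0;0 0 0.006 0;0 0 0.006 0")

```text
t: 63.37
tool_pos: [0.5496, -0.3119, 0.0507]
orientation: [2.423, 1.999, -0.001]
force: [-3.0, -2.7, 4.4]
opening: 0.0398
gripper_force: 8.0
```

Request:
servo_tool(plan="0 0 0.001 0;0 0 0.002 0;0 0 0.003 0;0 0 0.004 0;0 0 0.004 0")

```text
t: 63.78
tool_pos: [0.5499, -0.3124, 0.0471]
orientation: [2.422, 1.998, -0.001]
force: [-1.1, -4.1, 4.6]
opening: 0.04
gripper_force: 8.0
```

Request:
servo_tool(plan="-0.001 -0.0005 0 0;-0.0015 -0.001 0.001 0;-0.0015 -0.001 0.002 0;-0.0015 -0.001 0.003 0;-0.0015 -0.001 0.004 0;-0.0015 -0.001 0.004 0")

```text
t: 64.28
tool_pos: [0.549, -0.3133, 0.043]
orientation: [2.421, 1.998, 0.0]
force: [1.2, -4.2, 6.5]
opening: 0.04
gripper_force: 8.0
```

Request:
servo_tool(plan="0 0 0 0;0 0 0 0;0 0 0 0;0 0 0 0;0 0 0 0;0 0 -0.02 0;0 0 -0.04 0;0 0 -0.04 0;0 0 -0.04 0", grip=-0.35)

```text
t: 65.03
tool_pos: [0.5487, -0.3125, 0.0827]
orientation: [2.422, 1.999, 0.001]
force: [0.4, -1.0, -0.4]
opening: 0.0626
gripper_force: 0.0
```

Request:
servo_tool(plan="-0.01 0 0 0;-0.02 0 0 0;-0.02 0 0 0;-0.02 0 0 0;-0.02 0 0 0;-0.02 0 0 0;-0.02 0 0.005 0;-0.02 0 0.008 0;-0.02 0 0.01 0;-0.02 0 0.012 0;-0.02 0 0.014 0;-0.02 0 0.014 0", grip=1)

```text
t: 66.03
tool_pos: [0.5441, -0.3318, 0.0675]
orientation: [-2.422, -1.999, 0.0]
force: [-0.2, -0.9, 0.2]
opening: 0.0003
gripper_force: 0.0
```

Request:
servo_tool(plan="0 0 0.002 0;0 0 0.003 0;0 0 0.004 0;0 0 0.005 0;0 0 0.006 0;0 0 0.007 0;0 0 0.007 0")

```text
t: 66.62
tool_pos: [0.5445, -0.3322, 0.0614]
orientation: [2.423, 1.999, 0.0]
force: [-0.1, 0.2, -0.0]
opening: 0.0002
gripper_force: 0.0
```

Request:
servo_tool(plan="0 0 -0.01 0;0 0 -0.015 0;0.02 0 -0.015 0;0.04 0 -0.015 0;0.04 0 -0.01 0;0.04 0 -0.008 0;0.04 0 -0.006 0;0.04 0 -0.004 0;0.04 0 -0.002 0;0.04 0 0 0;0.04 0 0 0")

```text
t: 67.53
tool_pos: [0.552, -0.2935, 0.0614]
orientation: [2.424, 1.998, 0.0]
force: [0.2, 0.5, 0.0]
opening: 0.0003
gripper_force: 0.0
```

B now shows no contact at either end down to seated height. I'll run the same no-contact check over the others.

Request:
servo_tool(plan="0 0 -0.02 0;-0.03 0 -0.02 0;-0.06 0 -0.02 0;-0.079 0 -0.02 0;-0.079 0 -0.01 0;-0.079 0 -0.004 0;-0.079 0 0 0;-0.079 0 0 0")

```text
t: 68.2
tool_pos: [0.5368, -0.3698, 0.0613]
orientation: [-2.422, -1.999, 0.001]
force: [-3.2, -0.4, 10.4]
opening: 0.0003
gripper_force: 5.4
```

Request:
servo_tool(plan="0 0 -0.02 0;-0.02 0 -0.02 0;-0.038 0 -0.02 0;-0.038 0 -0.01 0;-0.038 0 -0.004 0;-0.038 0 0 0;-0.038 0 0 0")

```text
t: 68.78
tool_pos: [0.5295, -0.4062, 0.0613]
orientation: [-2.421, -1.999, 0.001]
force: [-6.5, 1.3, 13.3]
opening: 0.0007
gripper_force: 6.5
```

Request:
servo_tool(plan="0 0 -0.02 0;0.03 -0.03 -0.02 0;0.06 -0.06 -0.02 0;0.078 -0.085 -0.02 0;0.078 -0.085 -0.01 0;0.078 -0.085 -0.004 0;0.078 -0.085 0 0;0.078 -0.085 0 0")

```text
t: 69.45
tool_pos: [0.4616, -0.3143, 0.0616]
orientation: [-2.421, -1.999, -0.0]
force: [1.0, -1.0, -0.2]
opening: 0.0005
gripper_force: 0.0
```

Request:
servo_tool(plan="0 0 -0.02 0;0.02 0 -0.02 0;0.038 0 -0.02 0;0.038 0 -0.01 0;0.038 0 -0.004 0;0.038 0 0 0;0.038 0 0 0")

```text
t: 70.03
tool_pos: [0.4686, -0.2777, 0.0612]
orientation: [-2.422, -1.998, -0.0]
force: [-3.4, 7.6, 13.4]
opening: 0.0006
gripper_force: 6.7
```

Request:
servo_tool(plan="0 0 -0.02 0;0.02 0 -0.02 0;0.04 0 -0.02 0;0.04 0 -0.01 0;0.04 0 -0.004 0;0.04 0 0 0;0.04 0 0 0")

```text
t: 70.62
tool_pos: [0.4755, -0.2391, 0.0614]
orientation: [-2.422, -1.998, 0.001]
force: [-6.6, 5.8, 14.2]
opening: 0.0004
gripper_force: 7.0
```

Request:
servo_tool(plan="0 0 -0.02 0;0.02 0 -0.02 0;0.038 0 -0.02 0;0.038 0 -0.01 0;0.038 0 -0.004 0;0.038 0 0 0;0.038 0 0 0")

```text
t: 71.2
tool_pos: [0.4824, -0.2016, 0.0613]
orientation: [-2.422, -1.997, 0.001]
force: [-8.1, 6.2, 18.5]
opening: 0.0008
gripper_force: 8.8
```

All the cauls are level at seated height. Now the regulator: I'll refine its pose, tab, marker and pointer.

```bash
cat > reg.py <<'E'
from h import *
c=avg("top",8)
sat=lambda im:-np.minimum(cv2.cvtColor(im,cv2.COLOR_BGR2HSV)[...,1].astype(float),100)
q=fit_rect([c],sat,.034,.1,.21,[.509,-.01,.165]); print("reg",np.round([q[0]*1000-1.3,q[1]*1000-1.9,np.degrees(q[2])],2))
th=q[2]; ey=np.array([-np.sin(th),np.cos(th)]); ax=q[:2]-[.0013,.0019]+.05*ey; print("axis",ax)
dk=lambda im:-im.sum(2).astype(float)/3
t=fit_rect([c],dk,.072,.012,.024,[*(ax-.068*ey+[.0013,.0019]),th],1); print("tab",np.round([t[0]*1000-1.3,t[1]*1000-1.9,np.degrees(t[2]),t[3]],1))
# marker : brass = saturated yellow on grey housing
ro=rect(c,.43,.58,-.05,.10,.05,.25).astype(float); g=cv2.GaussianBlur(ro,(0,0),2); y=(g[...,2]+g[...,1])/2-g[...,0]
vv,uu=np.mgrid[:ro.shape[0],:ro.shape[1]]; X=.58-vv*.00025-.0013; Y=.10-uu*.00025-.0019
m=(np.abs(np.hypot(X-ax[0],Y-ax[1])-.041)<.008); w=np.where(m,y-np.percentile(y[m],85),0).clip(0); k=np.argmax(np.where(m,y,0)); 
near=np.hypot(X-X.flat[k],Y-Y.flat[k])<.008; w=w*near; mx=np.array([(w*X).sum(),(w*Y).sum()])/w.sum()
ang=lambda p:np.degrees(np.arctan2(p[1],p[0]))
print("marker",mx,np.hypot(*(mx-ax))*1000,"dir",ang(mx-ax),"rel",ang(mx-ax)-ang(ey),"peak",y[m].max())
# pointer: bright on the black knob
b=rect(c,.43,.58,-.05,.10,.085,.25); bb=cv2.GaussianBlur(b,(0,0),1.5).sum(2)/3.
d=np.hypot(X-ax[0],Y-ax[1])<.023; w=np.where(d,bb-np.percentile(bb[d],80),0).clip(0)
pts=np.c_[X[w>0],Y[w>0]]; ww=w[w>0]; mu=np.average(pts,axis=0,weights=ww); ev,V=np.linalg.eigh(np.cov(pts.T,aweights=ww)); v=V[:,1]; v=v*np.sign(v@(mu-ax))
print("stripe mean",mu,"dir",ang(v),"rel",ang(v)-ang(ey),np.sqrt(ev)*1000)
mm=((bb<75)&(np.hypot(X-ax[0],Y-ax[1])<.036)).astype(np.uint8); cn=max(cv2.findContours(mm,0,1)[0],key=cv2.contourArea); (u,v2),r=cv2.minEnclosingCircle(cn); M=cv2.moments(cn); u,v2=M["m10"]/M["m00"],M["m01"]/M["m00"]
print("black centre(z=.085)",.58-v2*.00025-.0013,.10-u*.00025-.0019,"r",np.sqrt(M["m00"]/np.pi)*.25)
cv2.imwrite("pics/reg.png",cv2.convertScaleAbs(b,alpha=1.8))
E
python3 reg.py
```

```text
reg [508.77 -11.34   9.55]
axis [0.50046868 0.03797003]
tab [512.2 -28.2   7.6  16.9]
marker [0.48033122 0.07492189] 42.08274859591591 dir 118.5888288166502 rel 19.036973497344775 peak 26.525518979310576
stripe mean [0.51264633 0.04225424] dir 20.5482004871008 rel -79.00365483220463 [3.17337486 6.16498435]
black centre(z=.085) 0.5000097712708148 0.03751241000528831 r 28.218469516268634
```

View pics/reg.png

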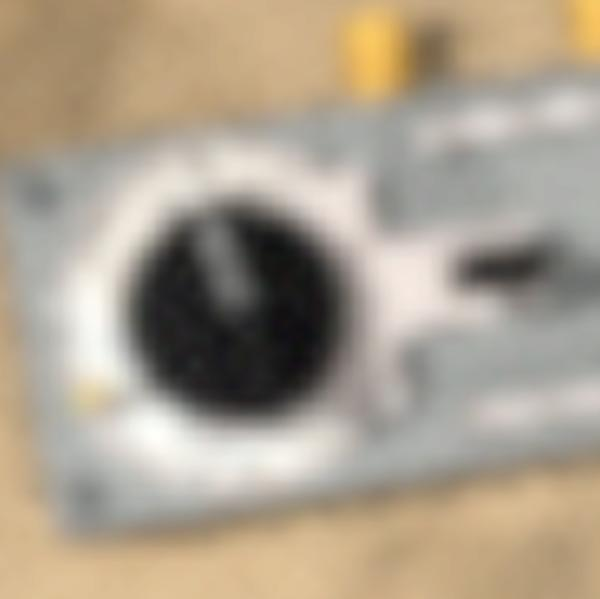

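The crop shows the pointer stripe towards (210,230), the brass marker at (90,395), the dial centre near (237,312) and the tab at (500,265). The fork is next.

Run:
```python
from h import *
print(to_tool([.512,-.0286,.12],np.radians(9.5)))
```

```text
(array([175.5,  -4. , -58.5]), np.float64(-20.485246258129166))
```

Request:
servo_tool(plan="0 0 -0.02 0;0 0 -0.04 0;0.01 0 -0.058 -3;0.045 -0.001 -0.058 -6;0.08 -0.002 -0.058 -10;0.115 -0.003 -0.058 -15;0.15 -0.004 -0.058 -20.5;0.17 -0.004 -0.058 -20.5;0.1755 -0.004 -0.058 -20.5;0.1755 -0.004 -0.058 -20.5;0.1755 -0.004 -0.058 -20.5;0.1755 -0.004 -0.058 -20.5", grip=0.2)

```text
t: 72.6
tool_pos: [0.5123, -0.0296, 0.1186]
orientation: [-2.03, -2.397, 0.001]
force: [-0.9, 0.4, 0.1]
opening: 0.037
gripper_force: 0.0
```

Run:
```python
from h import *
eyes.read_camera("top");s=status.read_state();print(s["opening"],s["tool_pos"],to_tool([.512,-.0286,.066],np.radians(9.5)))
```

```text
0.037077556279570406 [ 0.51232182 -0.02958664  0.11874827] (array([ 1. , -0.1, 52.7]), np.float64(-0.05849425741310199))
```

Request:
servo_tool(plan="0.001 0 0.015 0;0.001 0 0.03 0;0.001 0 0.04 0;0.001 0 0.047 0;0.001 0 0.052 0;0.001 0 0.052 0;0.001 0 0.052 0")

```text
t: 73.23
tool_pos: [0.5124, -0.0272, 0.0673]
orientation: [-2.029, -2.398, 0.0]
force: [0.1, -0.4, -0.6]
opening: 0.0374
gripper_force: 0.0
```

Request:
servo_tool(plan="0 0 0 0;0 0 0 0;0 0 0 0;0 0 0 0;0 0 0 0;0 0 0 0;0 0 0 0;0 0 0 0", grip=1, grip_force=20)

```text
t: 73.9
tool_pos: [0.5135, -0.0269, 0.0676]
orientation: [2.027, 2.397, 0.003]
force: [3.5, 1.0, -1.3]
opening: 0.012
gripper_force: 20.0
```

Request:
servo_tool(plan="-0.003 0.0005 0 0;-0.007 0.0008 0 0;-0.011 0.0008 0 0;-0.015 0.0008 0 0;-0.019 0.0008 0 0;-0.023 0.0008 0 0;-0.027 0.0008 0 0;-0.031 0.0008 0 0;-0.034 0.0008 0 0;-0.037 0.0008 0 0;-0.039 0.0008 0 0;-0.039 0.0008 0 0")

```text
t: 74.9
tool_pos: [0.5202, -0.0663, 0.0676]
orientation: [2.028, 2.397, 0.0]
force: [1.5, -0.6, 4.1]
opening: 0.0113
gripper_force: 20.0
```

Request:
servo_tool(plan="-0.001 0 0 0;-0.002 0 0 0;-0.003 0 0 0;-0.004 0 0 0;-0.004 0 0 0;-0.004 0 0 0")

```text
t: 75.4
tool_pos: [0.5203, -0.0666, 0.0676]
orientation: [-2.026, -2.397, -0.005]
force: [-0.8, 16.2, 11.5]
opening: 0.0119
gripper_force: 20.0
```

Request:
servo_tool(plan="0.002 0 0 0;0.003 0 0 0;0.003 0 0 0;0.003 0 0 0;0.003 0 0 0;0.003 0 0 0;0.003 0 -0.02 0;0.003 0 -0.04 0;0.003 0 -0.055 7;0.003 0 -0.055 14;0.003 0 -0.055 21;0.003 0 -0.055 28", grip=0.2)

```text
t: 76.4
tool_pos: [0.5201, -0.0666, 0.1226]
orientation: [2.554, 1.828, 0.001]
force: [0.3, 0.2, 0.2]
opening: 0.0376
gripper_force: 0.0
```

Request:
servo_tool(plan="0 0 0 7;0 0 0 14;0 0 0 21;0 0 0 28;0 0 0 35;0 0 0 42;0 0 0 49;0 0 0 53.5;0 0 0 53.5;0 0 0 53.5")

```text
t: 77.23
tool_pos: [0.5197, -0.0665, 0.1221]
orientation: [3.102, 0.497, -0.0]
force: [0.0, 0.2, -0.4]
opening: 0.0375
gripper_force: 0.0
```

Run:
```python
from h import *
c=avg("top",3); s=status.read_state();print(s["opening"],s["tool_pos"],to_tool([.5024,.038,.12],np.radians(-72)))
```

```text
0.03707881577983161 [ 0.51978831 -0.06637163  0.12209818] (array([  16. , -104.6,    2.1]), np.float64(0.1821118243784241))
```

Request:
servo_tool(plan="0.003 -0.02 0 0;0.008 -0.05 0 0;0.012 -0.08 0 0;0.016 -0.1 0 0;0.016 -0.1045 0 0;0.016 -0.1045 0 0;0.016 -0.1045 0 0;0.016 -0.1045 0 0")

```text
t: 78.05
tool_pos: [0.5029, 0.037, 0.1222]
orientation: [3.102, 0.493, 0.0]
force: [-0.4, -0.3, 0.6]
opening: 0.0374
gripper_force: 0.0
```

Run:
```python
from h import *
eyes.read_camera("top"); s=status.read_state();print(s["opening"],s["tool_pos"],to_tool([.5024,.038,.076],np.radians(-72)))
```

```text
0.0372219153384004 [0.5028903  0.03690111 0.12217739] (array([-0.1, -1.2, 46.2]), np.float64(0.011783471701761528))
```

Request:
servo_tool(plan="0 -0.001 0.015 0;0 -0.001 0.03 0;0 -0.001 0.04 0;0 -0.001 0.045 0;0 -0.001 0.046 0;0 -0.001 0.046 0;0 -0.001 0.046 0")

```text
t: 78.68
tool_pos: [0.5029, 0.0387, 0.0768]
orientation: [3.103, 0.493, 0.001]
force: [0.2, 1.1, 0.5]
opening: 0.0371
gripper_force: 0.0
```

Request:
servo_tool(plan="0 0 0 0;0 0 0 0;0 0 0 0;0 0 0 0;0 0 0 0;0 0 0 0;0 0 0 0;0 0 0 0", grip=1, grip_force=6)

```text
t: 79.35
tool_pos: [0.5023, 0.04, 0.0766]
orientation: [-3.101, -0.493, -0.001]
force: [-2.2, 5.0, 3.5]
opening: 0.0141
gripper_force: 6.0
```

Run:
```python
from h import *
eyes.read_camera("top"); s=status.read_state();print(s)
print(to_tool([.5024,.038,.076],np.radians(-72)))
```

```text
{'t': 79.4, 'q': array([-2.34467320e-02,  1.02396398e-02,  1.91566983e+00,  1.80471250e-03,
        1.21564524e+00,  1.23114526e+00]), 'dq': array([ 0.00027038,  0.00139276,  0.00018875, -0.00082322,  0.00063974,
        0.00229481]), 'joint_torque': array([ -2.80673482, -44.02419448, -44.21510339,  -1.75225854,
        -0.77864841,   0.05013812]), 'tool_pos': array([0.50232384, 0.04004416, 0.07655235]), 'orientation': array([-3.10092843e+00, -4.93392056e-01, -5.38233688e-04]), 'force': array([-0.96244752,  5.80888204,  2.54091704]), 'wrist_torque': array([0.91518133, 0.31598459, 0.08356639]), 'gripper_force': 5.984356328845024, 'opening': 0.013776819947197235}
(array([-0.6,  2. ,  0.5]), np.float64(0.08124654858679037))
```

Request:
servo_tool(plan="0 -0.0005 0 0;0 -0.001 0 0;0 -0.0015 0 0;0 -0.0015 0 0;0 -0.0015 0 0;0 -0.0015 0 0", grip_force=30)

```text
t: 79.9
tool_pos: [0.5023, 0.0402, 0.0765]
orientation: [3.102, 0.493, 0.001]
force: [0.2, 0.4, 4.7]
opening: 0.0138
gripper_force: 30.0
```

Request:
servo_tool(plan="0 0 0 -2;0 0 0 -6;0 0 0 -11;0 0 0 -16;0 0 0 -21;0 0 0 -25;0 0 0 -28;0 0 0 -30;0 0 0 -30;0 0 0 -30")

```text
t: 80.73
tool_pos: [0.5023, 0.0402, 0.0765]
orientation: [2.869, 1.279, 0.001]
force: [0.2, 0.5, 6.4]
opening: 0.0138
gripper_force: 30.0
```

Request:
servo_tool(plan="0 0 0 -3;0 0 0 -9;0 0 0 -15;0 0 0 -21;0 0 0 -27;0 0 0 -33;0 0 0 -39;0 0 0 -45;0 0 0 -51;0 0 0 -57;0 0 0 -61;0 0 0 -63")

```text
t: 81.73
tool_pos: [0.5021, 0.0403, 0.0765]
orientation: [1.773, 2.593, 0.001]
force: [-0.3, 0.4, 5.4]
opening: 0.0136
gripper_force: 30.0
```

Request:
servo_tool(plan="0 0 0 -1.5;0 0 0 -3.5;0 0 0 -5.5;0 0 0 -7;0 0 0 -7.7;0 0 0 -7.7;0 0 0 -7.7;0 0 0 -7.7")

```text
t: 82.4
tool_pos: [0.5021, 0.0403, 0.0765]
orientation: [1.6, 2.703, 0.0]
force: [-1.5, 0.3, 6.3]
opening: 0.0137
gripper_force: 30.0
```

Run:
```python
from h import *
eyes.read_camera("top");s=status.read_state();p,r=tcp();y=r.apply([0,1,0]);print(s["t"],np.degrees(np.arctan2(y[1],y[0])),s["tool_pos"],s["force"],s["wrist_torque"],s["opening"])
```

```text
82.45 28.75046325784104 [0.5021125  0.04027411 0.07650891] [-0.73474463  0.72483419  5.89310265] [ 0.1194878   0.10510113 -0.00108429] 0.013990761975346457
```

Request:
servo_tool(plan="0 0 0 0;0 0 0 0;0 0 0 0;0 0 0 0;0 0 0 0;0 0 -0.01 0;0 0 -0.03 0;0 0 -0.06 0;0 0 -0.08 0;0.03 0.015 -0.08 0;0.06 0.03 -0.08 0;0.09 0.05 -0.08 0", grip=0.2)

```text
t: 83.45
tool_pos: [0.5026, 0.1439, 0.1579]
orientation: [1.602, 2.7, 0.002]
force: [-0.5, 0.6, -0.7]
opening: 0.0373
gripper_force: 0.0
```

Request:
servo_tool(plan="0.03 0.015 0 0;0.06 0.03 0 0;0.09 0.05 0 0;0.13 0.07 0 0;0.13 0.07 0 0;0.13 0.07 0 0")

```text
t: 83.95
tool_pos: [0.5007, 0.2933, 0.1567]
orientation: [1.595, 2.706, 0.001]
force: [0.7, 0.0, 0.5]
opening: 0.0373
gripper_force: 0.0
```

```bash
python3 reg.py
python3 - <<'E'
from h import *
s=avg("scene",8); c=avg("top",8)
import pickle; pickle.dump((c,s),open("c2.pkl","wb"))
a=cv2.resize(rect(c,.44,.57,-.03,.10,.052,.25),(400,400)); 
# native crop of the scene view, enlarged
u,v=w2p(s,[[.502,.040,.06]])[0].astype(int); n=cv2.resize(s["image"][v-22:v+22,u-22:u+22],(400,400),interpolation=cv2.INTER_CUBIC)
cv2.imwrite("pics/kn2.png",cv2.convertScaleAbs(np.hstack([a,n]),alpha=1.7))
E
```

```text
reg [509.31 -11.12   9.55]
axis [0.50101295 0.03818569]
tab [498.5 -10.6  78.3   8.6]
marker [0.48120666 0.07429474] 41.18438210469186 dir 118.74535525413943 rel 19.19802137132342 peak 20.475824714674545
stripe mean [0.50154738 0.042874  ] dir 140.53715893230623 rel 40.98982504949022 [ 5.1964271  10.96308923]
black centre(z=.085) 0.49884322495188854 0.03895201121659381 r 28.697859630935874
```

View pics/kn2.png

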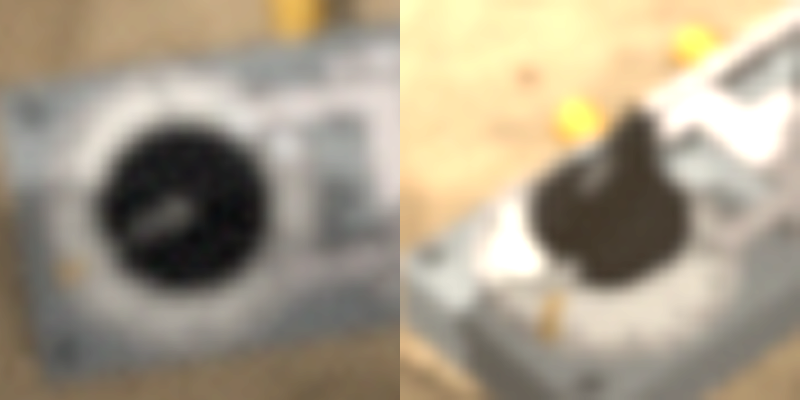

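Run:
```python
from h import *
import pickle
for f in ("c0.pkl","c2.pkl"):
  for c,off,nm,z in zip(pickle.load(open(f,"rb")),([0,0],[.0004,-.0009]),("top","scene"),(.050,.043)):
    ro=rect(c,.44,.57,-.03,.11,z,.25).astype(float);g=cv2.GaussianBlur(ro,(0,0),1.5);y=(g[...,2]+g[...,1])/2-g[...,0]
    vv,uu=np.mgrid[:ro.shape[0],:ro.shape[1]];X=.57-vv*.00025-off[0];Y=.11-uu*.00025-off[1]
    r=np.hypot(X-.5022,Y-.0403); a=np.degrees(np.arctan2(Y-.0403,X-.5022))
    m=(np.abs(r-.042)<.007)&(np.abs(a-119)<14)
    bg=np.median(y[m]); w=np.where(m,y-bg-.4*(y[m].max()-bg),0).clip(0); mx=[(w*X).sum()/w.sum(),(w*Y).sum()/w.sum()]
    print(f,nm,"marker",np.round(mx,4),"r",np.hypot(mx[0]-.5022,mx[1]-.0403)*1e3,"dir",np.degrees(np.arctan2(mx[1]-.0403,mx[0]-.5022)))
```

```text
c0.pkl top marker [0.4815 0.0768] r 41.982111738847514 dir 119.53804494037966
c0.pkl scene marker [0.4834 0.0744] r 38.93863308066458 dir 118.84693194579727
c2.pkl top marker [0.4824 0.0765] r 41.28725146800711 dir 118.61240606078088
c2.pkl scene marker [0.4819 0.0752] r 40.397128054895326 dir 120.1650515361016
```

The marker measures about 119° on average and the knob stands at 118.75°, so the setting is good. Now I'll go back to the fork tab.

Run:
```python
from h import *
s=status.read_state();print(s["tool_pos"],to_tool([.5203,-.0655,.12],np.radians(9.6)))
```

```text
[0.50118964 0.2909945  0.1561382 ] (array([-321.7, -154.8,   36.1]), np.float64(19.159705735776583))
```

Request:
servo_tool(plan="-0.025 -0.012 0 2;-0.06 -0.029 0 4;-0.096 -0.046 0 6;-0.132 -0.064 0 8;-0.168 -0.081 0 10;-0.204 -0.098 0 12;-0.24 -0.115 0 14;-0.275 -0.132 0 16;-0.305 -0.147 0 18;-0.322 -0.155 0.01 19.2;-0.322 -0.155 0.03 19.2;-0.322 -0.155 0.036 19.2")

```text
t: 86.15
tool_pos: [0.519, -0.0671, 0.1179]
orientation: [-2.03, -2.394, 0.002]
force: [-1.1, 0.0, -1.7]
opening: 0.0369
gripper_force: 0.0
```

Request:
servo_tool(plan="0 0 0 0;0 0 0 0;0 0 0 0;0 0 0 0")

```text
t: 86.48
tool_pos: [0.521, -0.0653, 0.1213]
orientation: [2.026, 2.399, 0.001]
force: [-0.5, 0.2, -0.1]
opening: 0.0369
gripper_force: 0.0
```

Run:
```python
from h import *
eyes.read_camera("top");s=status.read_state();print(s["tool_pos"],s["opening"],to_tool([.5203,-.0662,.067],np.radians(9.6)))
```

```text
[ 0.52099442 -0.0653576   0.12126148] 0.0369149003852431 (array([-0.7, -0.9, 54.3]), np.float64(0.027098646537353943))
```

Request:
servo_tool(plan="-0.001 -0.001 0.015 0;-0.001 -0.001 0.03 0;-0.001 -0.001 0.042 0;-0.001 -0.001 0.05 0;-0.001 -0.001 0.0535 0;-0.001 -0.001 0.0535 0;-0.001 -0.001 0.0535 0")

```text
t: 87.12
tool_pos: [0.5197, -0.067, 0.067]
orientation: [2.028, 2.399, 0.0]
force: [0.2, 0.0, 0.1]
opening: 0.037
gripper_force: 0.0
```

Request:
servo_tool(plan="0 0 0 0;0 0 0 0;0 0 0 0;0 0 0 0;0 0 0 0;0 0 0 0;0 0 0 0;0 0 0 0", grip=1, grip_force=20)

```text
t: 87.78
tool_pos: [0.5203, -0.067, 0.0671]
orientation: [2.028, 2.398, 0.002]
force: [5.1, 1.5, -2.7]
opening: 0.012
gripper_force: 20.0
```

Request:
servo_tool(plan="0.003 0 0 0;0.007 0 0 0;0.011 0 0 0;0.015 0 0 0;0.019 0 0 0;0.023 0 0 0;0.027 0 0 0;0.031 0 0 0;0.034 0 0 0;0.037 0 0 0;0.038 0 0 0;0.038 0 0 0")

```text
t: 88.78
tool_pos: [0.514, -0.0295, 0.0671]
orientation: [2.027, 2.398, 0.002]
force: [4.7, 0.3, -2.0]
opening: 0.0118
gripper_force: 20.0
```

Request:
servo_tool(plan="0.001 0 0 0;0.002 0 0 0;0.003 0 0 0;0.004 0 0 0;0.005 0 0 0;0.005 0 0 0")

```text
t: 89.28
tool_pos: [0.5136, -0.0273, 0.0671]
orientation: [2.026, 2.394, -0.003]
force: [7.2, -12.8, -5.7]
opening: 0.0117
gripper_force: 20.0
```

Request:
servo_tool(plan="0 0 0 0;0 0 0 0;0 0 0 0;0 0 0 0;0 0 0 0;0 0 -0.02 0;0 0 -0.05 0;0 0 -0.09 0;0.02 0 -0.11 0;0.06 0 -0.11 0;0.1 0 -0.11 0;0.14 0 -0.11 0", grip=0.2)

```text
t: 90.28
tool_pos: [0.489, 0.1147, 0.1776]
orientation: [2.03, 2.397, 0.002]
force: [1.0, 0.2, 0.3]
opening: 0.0376
gripper_force: 0.0
```

Request:
servo_tool(plan="0.04 0 0 0;0.08 0 0 0;0.12 0 0 0;0.15 0 0 0;0.15 0 0 0;0.15 0 0 0;0.15 0 0 0")

```text
t: 90.87
tool_pos: [0.464, 0.2611, 0.1764]
orientation: [2.027, 2.4, -0.001]
force: [0.2, -0.7, 0.6]
opening: 0.0373
gripper_force: 0.0
```

```bash
sed -i 's/^s=avg/pass;s=avg/' look.py; python3 look.py P0,533,-392,-11 P1,548,-314,-11 P2,562,-238,-11 P3,464,-298,-11 P4,479,-221,-11
python3 - <<'E'
from h import *
c=avg("top",6)
a=cv2.resize(rect(c,.40,.62,-.45,-.17,.044,.5),(400,314)); b=cv2.resize(rect(c,.43,.58,-.08,.11,.055,.25),(400,316))[:314]
cv2.imwrite("pics/fin.png",cv2.convertScaleAbs(np.hstack([a,b]),alpha=1.7))
E
```

```text
91.27 [0.46439832 0.26071134 0.17669819] [0.41526317 0.24962598]
P0 [ 532.8 -391.7  -11.1    8.7] [ 520.6 -387.2  -55.3    1.4]
P1 [ 547.6 -315.4  -10.8    8.8] [ 545.4 -313.1  -10.6    5.4]
P2 [ 560.5 -239.3  -12.6    8.7] [ 558.9 -237.4  -13.     7. ]
P3 [ 463.8 -300.    -9.9    8.7] [ 462.  -298.   -10.5    7.2]
P4 [ 477.4 -220.9   -9.     8.9] [ 475.5 -219.1   -7.8    7.3]
(439, 560, 3) (439, 560, 3)
```

View pics/fin.png

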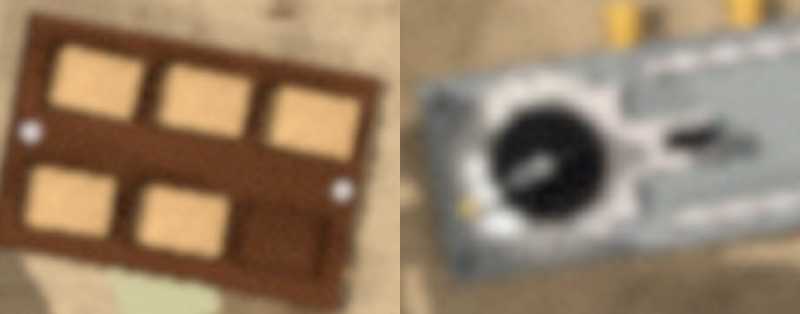

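Run:
```python
from h import *
import pickle
def stripe(c):
    b=rect(c,.43,.58,-.05,.10,.06,.25); bb=cv2.GaussianBlur(b,(0,0),1.5).sum(2)/3.
    vv,uu=np.mgrid[:bb.shape[0],:bb.shape[1]];X=.58-vv*.00025;Y=.10-uu*.00025
    mm=((bb<np.percentile(bb,30))&(np.hypot(X-.5022,Y-.0403)<.03))
    d=np.hypot(X-.5022,Y-.0403)<.021; lo,hi=np.percentile(bb[d],50),bb[d].max(); w=np.where(d,bb-lo-.35*(hi-lo),0).clip(0)
    n,l=cv2.connectedComponents((w>0).astype(np.uint8)); k=max(range(1,n),key=lambda i:w[l==i].sum()); w=w*(l==k)
    P=np.c_[X[w>0],Y[w>0]];ww=w[w>0];mu=np.average(P,axis=0,weights=ww);ev,V=np.linalg.eigh(np.cov(P.T,aweights=ww));v=V[:,1]*np.sign(V[:,1]@(mu-[.5022,.0403]))
    return np.round(mu,4),np.degrees(np.arctan2(v[1],v[0])),np.degrees(np.arctan2(*(mu-[.5022,.0403])[::-1])),np.sqrt(ev)*1000
c0,_=pickle.load(open("c0.pkl","rb"));c2,_=pickle.load(open("c2.pkl","rb"))
for c in (c0,c2,avg("top",8)): print(stripe(c))
```

```text
(array([0.5144, 0.0431]), np.float64(21.54462470170096), np.float64(13.072576082126842), array([2.46175626, 5.26537077]))
(array([0.4997, 0.0462]), np.float64(117.10873725627876), np.float64(112.76200661696424), array([2.20662497, 4.85457754]))
(array([0.4994, 0.0468]), np.float64(117.87748869799124), np.float64(113.04335748610941), array([2.47021644, 5.49234664]))
```

Request:
servo_tool(plan="-0.04 0 -0.02 0;-0.08 0 -0.04 0;-0.12 0 -0.04 0;-0.16 0 -0.04 0;-0.2 0 -0.04 0;-0.24 0 -0.04 0;-0.28 0 -0.04 0;-0.32 0 -0.04 0;-0.36 0 -0.04 0;-0.4 0 -0.04 0;-0.43 0 -0.04 0;-0.45 0 -0.04 0")

```text
t: 92.97
tool_pos: [0.5388, -0.1858, 0.2165]
orientation: [2.031, 2.396, -0.001]
force: [0.4, 0.6, 0.5]
opening: 0.0373
gripper_force: 0.0
```

Run:
```python
from h import *
import pickle
def disc(c):
    return cv2.cvtColor(rect(c,.385,.685,.145,.445,.045,.5),cv2.COLOR_BGR2GRAY)
a=avg("top",6); [eyes.read_camera("top") for _ in range(8)]; b=avg("top",6)
A,B=disc(a),disc(b)
def pol(x): return cv2.warpPolar(cv2.GaussianBlur(x,(0,0),1.5),(130,1440),(x.shape[1]/2,x.shape[0]/2),260,cv2.WARP_POLAR_LINEAR).astype(np.float32)[:,15:115]
p,q=pol(A),pol(B); best=[(np.corrcoef(p.ravel(),np.roll(q,k,0).ravel())[0,1],k*.25) for k in range(-40,41)]
print(max(best),"turn deg in ~0.7s", status.read_state()["t"],status.read_state()["tool_pos"])
pickle.dump(p,open("p.pkl","wb"))
```

```text
(np.float64(0.9904765860256858), 0.0) turn deg in ~0.7s 93.9667 [ 0.53884447 -0.18245125  0.21661712]
```

Request:
servo_tool(plan="0 0 0 0;0 0 0 0;0 0 0 0;0 0 0 0;0 0 0 0;0 0 0 0;0 0 0 0;0 0 0 0;0 0 0 0;0 0 0 0;0 0 0 0;0 0 0 0")

```text
t: 94.97
tool_pos: [0.5388, -0.1824, 0.2167]
orientation: [2.029, 2.399, -0.0]
force: [-0.6, 0.6, 0.9]
opening: 0.037
gripper_force: 0.0
```

Request:
servo_tool(plan="0 0 0 0;0 0 0 0;0 0 0 0;0 0 0 0;0 0 0 0;0 0 0 0;0 0 0 0;0 0 0 0;0 0 0 0;0 0 0 0;0 0 0 0;0 0 0 0")

```text
t: 95.97
tool_pos: [0.5389, -0.1824, 0.2166]
orientation: [2.029, 2.399, 0.0]
force: [0.3, 0.3, -0.2]
opening: 0.0374
gripper_force: 0.0
```

Run:
```python
from h import *
import pickle
a=avg("top",6); x=cv2.cvtColor(rect(a,.385,.685,.145,.445,.045,.5),cv2.COLOR_BGR2GRAY)
q=cv2.warpPolar(cv2.GaussianBlur(x,(0,0),1.5),(130,1440),(x.shape[1]/2,x.shape[0]/2),260,cv2.WARP_POLAR_LINEAR).astype(np.float32)[:,15:115]
p=pickle.load(open("p.pkl","rb"))
print(max((np.corrcoef(p.ravel(),np.roll(q,k,0).ravel())[0,1],k*.25) for k in range(-40,41)))
```

```text
(np.float64(0.9905841150942445), 0.0)
```

The final view shows five cauls in their own pockets, the pointer at the brass marker and the fork home. The disc didn't turn over about 3 s.

```bash
python3 -c "
from plant import robot
print(robot.close_job())"
```

```text
the job is handed in; nothing more can be done
None
```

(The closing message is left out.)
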